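# Build up the gear shaft on the assembly stand

### The arm

A 7-joint arm with a two-finger parallel gripper is mounted at the origin on the work surface. World frame = base frame: x ahead of the robot, y to its left, z up, the work surface at z = 0. Lengths are in m, angles in rad, forces in N, time in s.
With the tool pointing down it reaches from about 0.425 to 0.95 m from the base axis. Payload 4.7 kg.
Tool frame: the origin (TCP) lies midway between the tips of the shut fingers; the grasp point (between the pads) lies 19 mm behind it (bot.grip_point_offset is the distance from the TCP to the grasp point, in m); z points along the fingers, y is the direction in which the jaws open and shut (so a half turn about z gives the same grasp; the last joint's range is limited). The gripper opens to 85 mm and grips with 20 to 120 N. Pads are 22 mm wide; open, the fingers measure 114 mm over their backs; the gripper's body (76 mm by 85 mm) begins 54 mm behind the grasp point. The pads swing forward as they close: fully open they stand 13 mm farther back than shut.
Start: joints at [1.216, 0.469, -0.049, 1.532, 0.024, 1.141, -0.082], TCP at [0.216, -0.639, 0.231] pointing down, gripper open.
Joint ranges: [-2.59, 2.59], [-0.33, 1.99], [-1.39, 1.29], [0.1, 2.45], [-1.04, 4.18], [0.21, 1.99], [-2.66, 2.66]. Speed limits (rad/s): [2.57, 2.57, 3.14, 3.14, 3.14, 3.14, 3.14].

### API

Orientations are given as a 3x3 rotation matrix whose columns are the frame's x, y, z axes.
In Python, from workcell import bot, vision gives the robot as it stands.
- The arm moves only by the shell command python3 -m creep 'ROWS' [OPENING]. ROWS is JSON, a list of rows, each a list of 6 numbers: the shift along the world's x, y, z normalised to -1 to 1, where 1 is 0.1 m, then the turn, a rotation vector about the world's x, y, z normalised to -1 to 1, where 1 is 90 degrees. In form: [[dx, dy, dz, wx, wy, wz], ...]. A call has 1 to 8 rows; each row is the pose to reach, as a shift and turn from the pose commanded when the call began; what a row does not reach only later rows make up. A row lasts 1/10 s, in which the tool goes at most 50 mm and 8.59 degrees, less where a joint would pass 70% of its speed; a pose out of reach is approached as far as the arm can. A call with a number of a shift or a turn outside -1 to 1 is refused whole. A call with a gripper value outside its range is refused whole. OPENING is the opening, from 0 (shut) to 1 (fully open), set as the call begins (- or left out, the last holds). The fingers move at their own pace and stop on an object; the grip force is fixed at half the most. Time passes only in rows, so rows that repeat a pose let the fingers close. It gives the time, the measured TCP pose, the force and the opening at its end, in the units of the state.
- bot.get_state(): the state, without advancing time (a new reading comes with each control period).
- vision.grab_frame(name): name is "scene" or "side" or "wrist"; returns (picture, depth): 384x512x3 uint8, red, green, blue; 384x512 float32, m along the optical axis (not along the pixel's ray), 0 where there is no reading.
- vision.camera_model(name): a dict with "fx", "fy", "cx", "cy" (pixels), "R" (3x3) and "t" (3): a world point X has camera coordinates R X + t. Camera axes: x right, y down, z forward; pixel columns grow to the right and rows downward; lengths in m; the calibration is good to about 2 mm. A picture is of the moment at which its call begins: read the wrist's pose just before it. camera_model takes no time and is no camera call; for the wrist camera it gives the pose at the moment of the call.
- bot.close_job(): hands the job in, once; it reports no verdict.
The state is a dict: "time_s": time; "q": joint angles; "qvel": joint speeds; "tau": joint torques, N m; "position": TCP position; "orientation": TCP orientation; "contact_force": force on the tool from outside, world axes, zero at the start; "moment": the same for the moment, N m; "gripper_width": finger opening in m.
Only numpy, scipy, OpenCV 4.12 (cv2) and the standard library are available. Lean on these libraries where they do the work, as an engineer would, in place of code of your own. Each camera call takes 0.05 s, during which the arm holds its last target.

### The job

Build up the gear shaft standing on the bench: first the large gear, turned so that its keyway fits over the brass key and it sits fully home on the shoulder, then the spacer sleeve, then the small gear, and last the hexagonal collar, each lying flat on the one before. Lower each part down the shaft rather than letting it fall, and leave the jar, the cardboard box and the bottle on the bench where they stand.

Things in the scene. Friction and masses are not known exactly. Their poses are not given: they have to be found in the camera images.
- stand: Fixed stand with upright shaft. Origin: on the shaft axis at bench height; z up. Heights in mm: grey base, diameter 96, to 14; dark shoulder, dia 40, to 26 (the large gear's seat); journal, dia 22, to 44; thin steel shaft, dia 12, to 118, top edge rounded. A brass key on the journal points along +x: 7 wide, out to 17 from the axis, from 26 up to 42. A white line on the base points the same way.
- gear_center (a point): Large steel gear, lying flat: 64 mm over 24 teeth, 20 thick, about 0.35 kg. Bore 25 with a keyway 11 wide, out to 19 from the axis. Point: on the axis, half-way up (10 mm). +x points through the keyway and one tooth; teeth face each other every 15 deg. Home when on the shoulder, +x along the stand's +x (0.1 rad play); else it stays up on the key, 16 mm too high.
- sleeve_center (a point): Spacer sleeve, standing upright: plain aluminium tube, outside diameter 30, bore 18, height 28 mm, about 0.06 kg. Point: on its axis half-way up (14 mm above its underside); z up; yaw does not matter. In place its underside is 46 mm above the bench.
- pinion_center (a point): Small steel gear, lying flat: 40 mm over its 16 teeth, 18 mm thick, plain bore 18 mm, about 0.12 kg. Point: on its axis half-way up (9 mm above its underside); z up. Opposite teeth lie on x and every 22.5 degrees from it; its yaw on the shaft does not matter. In place its underside is 74 mm above the bench.
- collar_center (a point): Hexagonal dark steel collar, lying flat like a big nut: 36 mm across flats, 16 thick, bore 18 across, no thread (slides on), about 0.08 kg. Point: on its axis half-way up (8 mm above its underside); +x is square to a flat; flats face each other along x and every 60 degrees; yaw on the shaft does not matter. In place its underside is 92 mm above the bench.
- grease_jar_mid (a point): Bystander, to be left alone: white jar with a black lid, diameter 54, height 50 mm. The point is half-way up.
- gasket_box_mid (a point): Bystander, to be left alone: cardboard box 75 x 55 x 30 mm (x, y, z). The point is at its centre.
- oil_bottle_mid (a point): Bystander, to be left alone: small grey bottle with a yellow cap, diameter 44, height 90 mm. The point is half-way up.
Things that resemble listed ones, but are neither listed nor needed, are in the scene too. Leave any blue or turquoise look-alike of the part that bears pinion_center alone.

How it is judged:
By the outcome, as a careful person would: the job done as asked, in the order asked, and still so for the second after the job is handed in, with the robot touching nothing.
It also fails if it takes over 99 s, if anything falls off the work surface, if the arm or the gripper's body presses on something with over 40 N, if the wrist force passes 120 N, or if a joint passes its speed limit or range.

## Working session

There is one attempt and no reset: what is moved stays moved. The work goes in short steps, Python scripts to look and compute and a shell command to move; the robot and the scene stay as the last step left them, time stands still between calls to the robot, and variables do not carry over. Pictures are saved under pics/ and viewed, and the job is handed in when it is done.

```bash
ls; mkdir -p pics
python3 - <<'E'
from workcell import bot, vision
import cv2, numpy as np
s=bot.get_state(); print(s['time_s'],s['position'],np.round(s['orientation'],3).tolist(),s['gripper_width'],s['contact_force'])
for n in ['scene','side','wrist']:
    m=vision.camera_model(n); print(n,{k:np.round(v,3).tolist() for k,v in m.items()})
    p,d=vision.grab_frame(n)
    np.savez(f'{n}0.npz',p=p,d=d,**m)
    cv2.imwrite(f'pics/{n}0.png',cv2.resize(p[:,:,::-1],(800,600),interpolation=cv2.INTER_CUBIC))
E
```

```text
pics
0.0 [ 0.21585312 -0.63892198  0.23023593] [[0.947, 0.32, -0.001], [0.32, -0.947, 0.002], [-0.0, -0.002, -1.0]] 0.08551432895283023 [-0.15740438 -0.80211054  0.50240234]
scene {'fx': 472.216, 'fy': 472.216, 'cx': 260.942, 'cy': 195.587, 'R': [[0.697, 0.717, 0.008], [0.476, -0.454, -0.753], [-0.537, 0.528, -0.658]], 't': [-0.358, -0.201, 1.245]}
side {'fx': 376.904, 'fy': 376.904, 'cx': 249.024, 'cy': 197.228, 'R': [[-0.76, -0.65, -0.003], [-0.45, 0.53, -0.718], [0.468, -0.545, -0.696]], 't': [0.409, 0.293, 0.59]}
wrist {'fx': 267.003, 'fy': 267.003, 'cx': 259.609, 'cy': 193.531, 'R': [[0.321, -0.947, -0.001], [-0.915, -0.31, 0.259], [-0.246, -0.082, -0.966]], 't': [-0.674, -0.034, 0.379]}
```

View pics/scene0.png

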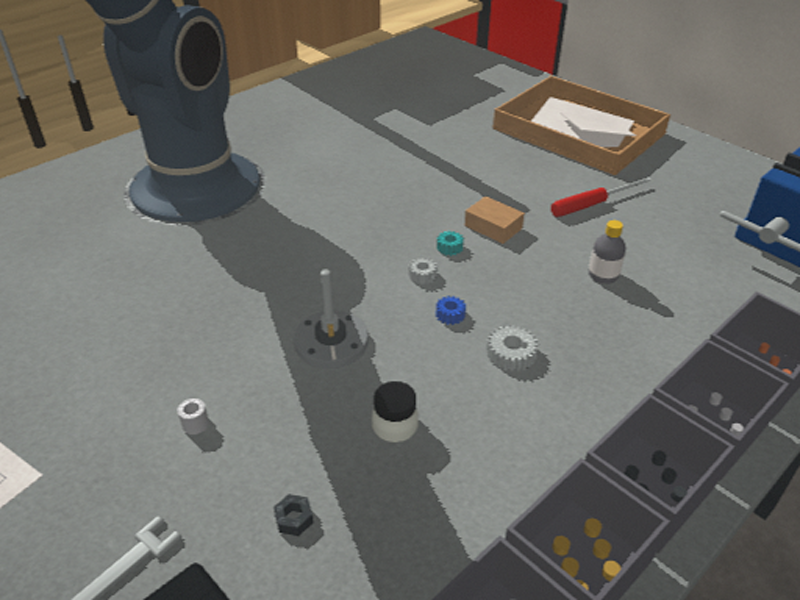

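View pics/side0.png

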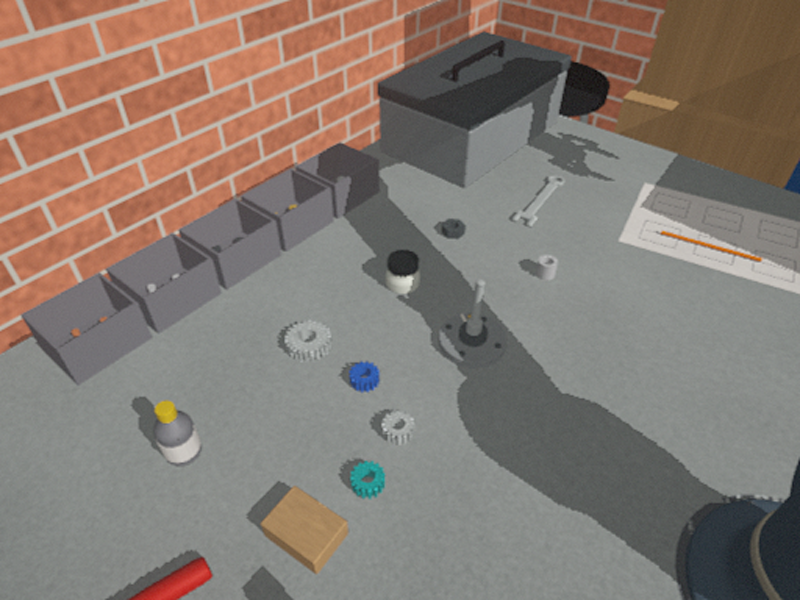

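View pics/wrist0.png

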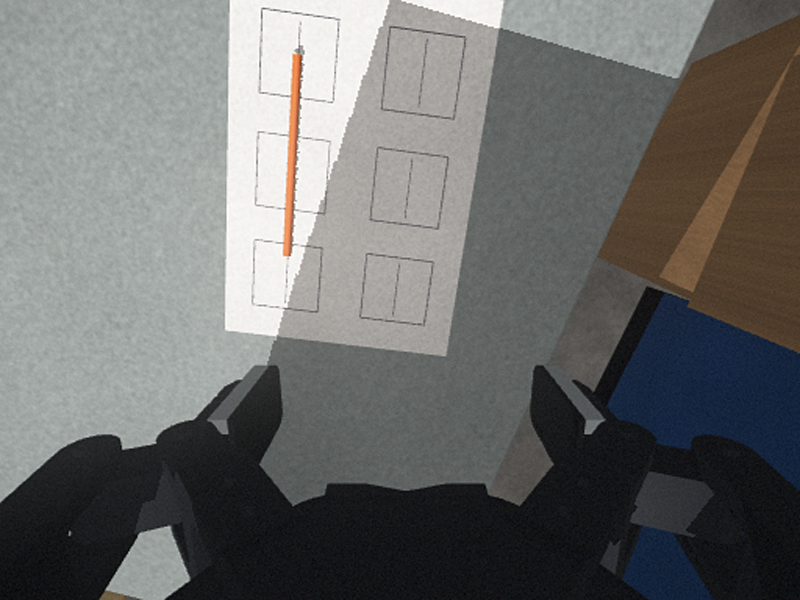

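Scene view (800×600): shaft stand at (332,340), large gear (513,347), steel small gear (424,270), sleeve (193,415), hex collar (294,515). Look-alikes of the small gear are teal (450,243) and blue (451,309). The bystanders are the jar (395,410), box (494,220) and bottle (607,252). Next I'll measure them.

```bash
cat > h.py <<'E'
import numpy as np, cv2
def load(f):
    z=np.load(f); return {k:z[k] for k in z.files}
def cast(m,u,v,z):
    u=np.atleast_1d(np.float64(u));v=np.atleast_1d(np.float64(v))
    d=np.stack([(u-m['cx'])/m['fx'],(v-m['cy'])/m['fy'],np.ones_like(u)],-1)
    w=d@m['R']; c=-m['R'].T@m['t']
    return c+w*((z-c[2])/w[:,2])[:,None]
def proj(m,X):
    c=np.atleast_2d(X)@m['R'].T+m['t']
    return np.stack([c[:,0]/c[:,2]*m['fx']+m['cx'],c[:,1]/c[:,2]*m['fy']+m['cy']],-1)
def cloud(m):
    v,u=np.mgrid[0:384,0:512]; d=m['d']
    c=np.stack([(u-m['cx'])/m['fx']*d,(v-m['cy'])/m['fy']*d,d],-1)
    return (c-m['t'])@m['R']
def grab(n,tag):
    from workcell import vision
    m=vision.camera_model(n); p,d=vision.grab_frame(n)
    np.savez(f'{n}{tag}.npz',p=p,d=d,**m); return load(f'{n}{tag}.npz')
def crop(m,u0,v0,w,h,s,fn):
    cv2.imwrite(fn,cv2.resize(m['p'][v0:v0+h,u0:u0+w,::-1],None,fx=s,fy=s,interpolation=cv2.INTER_CUBIC))
E
python3 - <<'E'
from h import *
K=1.5625
S={'scene':dict(stand=(332,340),gear=(513,347),pin=(424,270),teal=(450,243),blue=(451,309),sleeve=(193,415),collar=(294,515),jar=(395,410),box=(494,220),bottle=(607,252)),
'side':dict(stand=(474,335),gear=(307,340),pin=(398,427),teal=(367,478),blue=(364,376),sleeve=(547,266),collar=(454,228),jar=(403,272),box=(305,528),bottle=(175,440))}
top=dict(stand=.118,gear=.02,pin=.018,teal=.018,blue=.018,sleeve=.028,collar=.016,jar=.05,box=.03,bottle=.09)
for n in S:
    m=load(n+'0.npz'); P=cloud(m); 
    print(n,'bench z',np.median(P[...,2][(m['d']>0)&(abs(P[...,2])<.03)]))
    for k,(u,v) in S[n].items():
        c=cast(m,u/K,v/K,top[k]*.5)[0]
        sel=(np.hypot(P[...,0]-c[0],P[...,1]-c[1])<.055)&(P[...,2]>.006)&(m['d']>0)
        lab,L=cv2.connectedComponents(sel.astype(np.uint8))
        vv,uu=np.nonzero(sel); i=np.argmin(np.hypot(uu-u/K,vv-v/K)); sel=L==L[vv[i],uu[i]]
        Q=P[sel]; zt=np.percentile(Q[:,2],97)
        T=sel&(abs(P[...,2]-top[k])<.004)
        Q2=P[T]; 
        if len(Q2)<5: print(k,c.round(3),zt,len(Q2)); continue
        vv,uu=np.nonzero(T); X=cast(m,uu,vv,top[k])
        (cx,cy),r=cv2.minEnclosingCircle(X[:,:2].astype(np.float32))
        print(k,c.round(3)[:2],'zt %.3f'%zt,len(Q2),'mean',X.mean(0).round(4)[:2],'circ %.4f %.4f r %.4f'%(cx,cy,r),'rad %.3f'%np.hypot(cx,cy))
E
```

```text
scene bench z 0.0022619629309120638
stand [ 0.497 -0.111] zt 0.110 20 mean [ 0.4536 -0.0816] circ 0.4535 -0.0809 r 0.0061 rad 0.461
gear [0.625 0.079] zt 0.024 514 mean [0.6255 0.0738] circ 0.6253 0.0741 r 0.0346 rad 0.630
pin [0.434 0.11 ] zt 0.022 152 mean [0.4346 0.1032] circ 0.4343 0.1039 r 0.0230 rad 0.447
teal [0.415 0.185] zt 0.022 141 mean [0.4154 0.1808] circ 0.4158 0.1789 r 0.0243 rad 0.453
blue [0.519 0.076] zt 0.022 178 mean [0.5209 0.0708] circ 0.5199 0.0707 r 0.0229 rad 0.525
sleeve [ 0.444 -0.278] zt 0.031 173 mean [ 0.4469 -0.2806] circ 0.4476 -0.2804 r 0.0182 rad 0.528
collar [ 0.627 -0.273] zt 0.020 355 mean [ 0.627  -0.2752] circ 0.6269 -0.2748 r 0.0224 rad 0.684
jar [ 0.607 -0.111] zt 0.053 480 mean [ 0.6087 -0.115 ] circ 0.6092 -0.1141 r 0.0264 rad 0.620
box [0.426 0.272] zt 0.034 438 mean [0.4268 0.2691] circ 0.4251 0.2681 r 0.0464 rad 0.503
bottle [0.615 0.293] zt 0.092 61 mean [0.6141 0.2939] circ 0.6151 0.2937 r 0.0140 rad 0.682
side bench z -0.0009987211321210987
stand [ 0.427 -0.043] zt 0.110 22 mean [ 0.4469 -0.075 ] circ 0.4462 -0.0748 r 0.0072 rad 0.452
gear [0.625 0.077] zt 0.020 379 mean [0.6211 0.077 ] circ 0.6212 0.0762 r 0.0329 rad 0.626
pin [0.433 0.105] zt 0.018 215 mean [0.4314 0.1063] circ 0.4319 0.1068 r 0.0208 rad 0.445
teal [0.415 0.182] zt 0.018 257 mean [0.4124 0.1836] circ 0.4127 0.1835 r 0.0205 rad 0.452
blue [0.52  0.073] zt 0.019 168 mean [0.5178 0.074 ] circ 0.5172 0.0735 r 0.0205 rad 0.522
sleeve [ 0.446 -0.282] zt 0.028 65 mean [ 0.4439 -0.277 ] circ 0.4450 -0.2768 r 0.0165 rad 0.524
collar [ 0.624 -0.275] zt 0.016 90 mean [ 0.6223 -0.2723] circ 0.6219 -0.2712 r 0.0220 rad 0.678
jar [ 0.604 -0.111] zt 0.050 207 mean [ 0.604  -0.1111] circ 0.6035 -0.1110 r 0.0251 rad 0.614
box [0.424 0.272] zt 0.031 1441 mean [0.4214 0.2729] circ 0.4224 0.2724 r 0.0452 rad 0.503
bottle [0.6   0.304] zt 0.089 99 mean [0.6104 0.2969] circ 0.6105 0.2967 r 0.0111 rad 0.679
```

```bash
python3 -m creep '[[0.5,1,0,0,0,0],[0.5,1,0,0,0,0],[0.5,1,0,0,0,0]]' 1
python3 -m creep '[[0.5,1,0,0,0,0],[0.5,1,0,0,0,0],[0.5,1,0,0,0,0]]'
python3 -m creep '[[0.5,1,0,0,0,0],[0.5,1,0,0,0,0],[0.5,1,0,0,0,0]]'
python3 - <<'E'
from h import *
from workcell import bot
m=grab('wrist','1'); s=bot.get_state(); print(np.round(s['q'],3),s['position'])
cv2.imwrite('pics/w1.png',cv2.resize(m['p'][:,:,::-1],(800,600),interpolation=cv2.INTER_CUBIC))
E
```

```text
time_s: 0.45
position: [0.2701, -0.534, 0.231]
orientation: [[0.945, 0.327, 0.002], [0.327, -0.945, 0.004], [0.003, -0.003, -1.0]]
contact_force: [0.0, 0.2, 0.2]
gripper_width: 0.0857
time_s: 0.75
position: [0.3193, -0.4342, 0.2313]
orientation: [[0.945, 0.328, 0.001], [0.328, -0.945, 0.002], [0.002, -0.002, -1.0]]
contact_force: [0.1, -0.3, -0.1]
gripper_width: 0.0854
time_s: 1.05
position: [0.3687, -0.3347, 0.2315]
orientation: [[0.945, 0.328, 0.001], [0.328, -0.945, 0.002], [0.002, -0.001, -1.0]]
contact_force: [0.3, 0.3, -0.1]
gripper_width: 0.0854
[ 0.833  0.19  -0.204  1.934  0.043  1.021 -0.628] [ 0.36854971 -0.33529896  0.23155393]
```

View pics/w1.png

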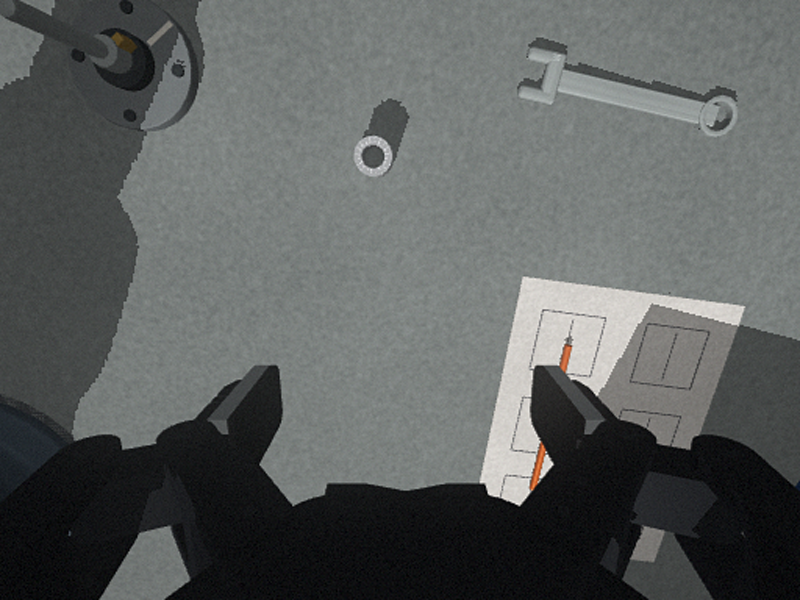

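Wrist view: sleeve at (374,155); stand at upper left (120,50), with the brass key and white line pointing up-right. I'll move over the stand.

```bash
python3 -m creep '[[0.5,1,0,0,0,0],[0.5,1,0,0,0,0],[0.5,1,0,0,0,0]]' 
python3 -m creep '[[0.3,1,0.4,0,0,0],[0.3,1,0.4,0,0,0],[0.3,1,0.4,0,0,0],[0.3,1,0.4,0,0,0]]'
python3 - <<'E'
from h import *
from workcell import bot
m=grab('wrist','2'); s=bot.get_state(); print(np.round(s['q'],3),s['position'])
cv2.imwrite('pics/w2.png',cv2.resize(m['p'][:,:,::-1],(800,600),interpolation=cv2.INTER_CUBIC))
E
```

```text
time_s: 1.4
position: [0.4181, -0.2361, 0.2316]
orientation: [[0.945, 0.326, 0.001], [0.326, -0.945, 0.001], [0.002, -0.001, -1.0]]
contact_force: [-0.5, 0.3, 0.5]
gripper_width: 0.0855
time_s: 1.8
position: [0.4471, -0.1395, 0.2722]
orientation: [[0.947, 0.322, 0.002], [0.322, -0.947, -0.001], [0.002, 0.002, -1.0]]
contact_force: [-0.5, -0.6, -0.2]
gripper_width: 0.0856
[ 0.551  0.111 -0.363  1.935  0.045  1.103 -1.076] [ 0.44602351 -0.14116308  0.27137808]
```

View pics/w2.png

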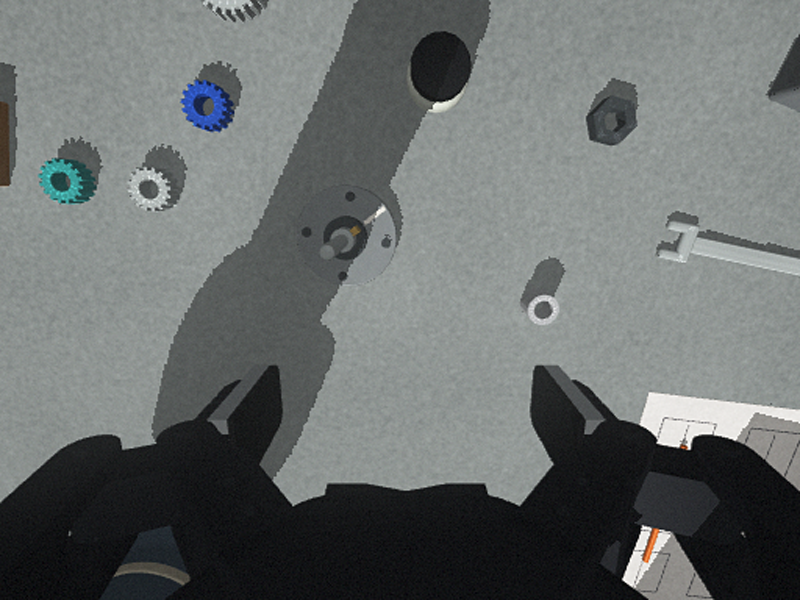

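```bash
cat >> h.py <<'E'
def topfit(m,c,h,rad,tol=.004,dz=0):
    """pixels whose depth says top face near height h within rad of c -> cast on plane h -> enclosing circle & mask"""
    P=cloud(m); X=cast(m,*[a.ravel() for a in np.meshgrid(np.arange(512),np.arange(384))],h).reshape(384,512,3)
    sel=(m['d']>0)&(abs(P[...,2]-dz-h)<tol)&(np.hypot(X[...,0]-c[0],X[...,1]-c[1])<rad)
    Q=X[sel][:,:2]
    (cx,cy),r=cv2.minEnclosingCircle(Q.astype(np.float32))
    return sel,np.array([cx,cy]),r,Q
E
python3 - <<'E'
from h import *
m=load('wrist2.npz'); P=cloud(m)
g=m['d']>0
print('bench z',np.median(P[...,2][g&(abs(P[...,2])<.01)]))
for k,c,h,rad in [('base',(.45,-.078),.014,.06),('shaft',(.45,-.078),.118,.02),('pin',(.433,.105),.018,.03),('sleeve',(.446,-.279),.028,.025),('collar',(.625,-.273),.016,.03),('gear',(.623,.075),.02,.045),('jar',(.606,-.112),.05,.04)]:
    try:
        sel,cc,r,Q=topfit(m,c,h,rad,.005); vv,uu=np.nonzero(sel)
        print(k,len(Q),cc.round(4),'r %.4f'%r,Q.mean(0).round(4),'px',uu.mean().round(1),vv.mean().round(1), 'medz',np.median(P[...,2][sel]).round(4))
    except Exception as e: print(k,e)
crop(m,180,105,90,90,7,'pics/w2stand.png')
E
```

```text
bench z 0.0004821593284245896
base 2549 [ 0.452  -0.0779] r 0.0477 [ 0.454  -0.0781] px 222.0 149.6 medz 0.0145
shaft 93 [ 0.4519 -0.0781] r 0.0060 [ 0.4523 -0.0782] px 209.2 160.7 medz 0.118
pin 515 [0.4363 0.1045] r 0.0215 [0.4365 0.1049] px 95.8 120.2 medz 0.0181
sleeve 237 [ 0.4483 -0.2778] r 0.0162 [ 0.4486 -0.2782] px 346.8 197.4 medz 0.0282
collar 556 [ 0.6272 -0.2728] r 0.0215 [ 0.6276 -0.2729] px 392.5 76.3 medz 0.0164
gear 249 [0.6066 0.0676] r 0.0245 [0.6024 0.0672] px 146.6 3.6 medz 0.0201
jar 1327 [ 0.6087 -0.113 ] r 0.0245 [ 0.6091 -0.1127] px 281.5 41.6 medz 0.0505
```

View pics/w2stand.png

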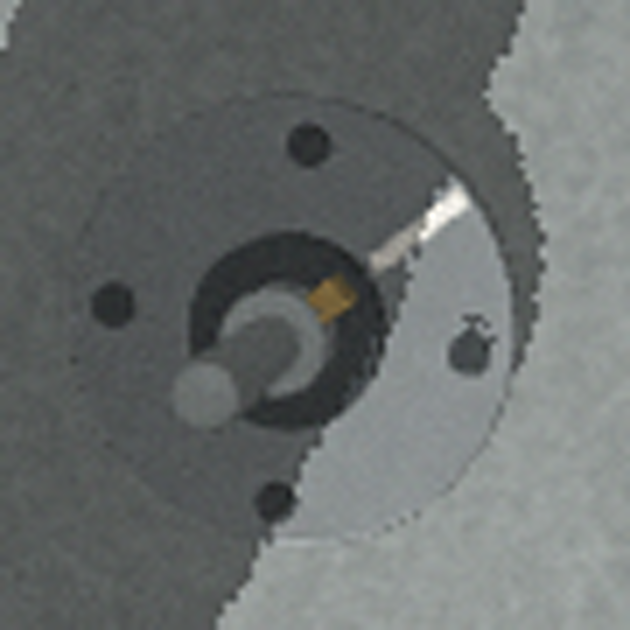

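The crop shows the shaft tip at (205,392), the brass key at (332,300) and the white line from (375,265) to (462,190). The base and shaft-top fits agree at (0.452, −0.078). Next: the key direction, then a view of the gear.

```bash
python3 - <<'E'
from h import *
m=load('wrist2.npz'); c=np.array([.452,-.078])
hsv=cv2.cvtColor(m['p'],cv2.COLOR_RGB2HSV)
uu,vv=np.meshgrid(np.arange(512),np.arange(384))
X=cast(m,uu.ravel(),vv.ravel(),.014).reshape(384,512,3)[...,:2]
r=np.hypot(*(X-c).transpose(2,0,1))
sel=(r>.022)&(r<.047)&(hsv[...,2]>185)
Q=X[sel]-c; a=np.arctan2(Q[:,1],Q[:,0]); print('line',sel.sum(),np.degrees(np.median(a)),np.degrees(a.std()),r[sel].min(),r[sel].max())
l=cv2.fitLine(Q.astype(np.float32),cv2.DIST_HUBER,0,.01,.01).ravel(); print('dir',np.degrees(np.arctan2(l[1],l[0])), 'offset',l[2:]@[-l[1],l[0]])
b=(hsv[...,0]>12)&(hsv[...,0]<28)&(hsv[...,1]>110)&(r<.05)
X2=cast(m,uu.ravel(),vv.ravel(),.042).reshape(384,512,3)[...,:2]
P=cloud(m); b2=b&(P[...,2]>.036)
Q=X2[b2]-c; print('key',b.sum(),b2.sum(),np.degrees(np.arctan2(Q[:,1],Q[:,0]).mean()),Q.mean(0),np.hypot(*Q.T).max())
E
python3 -m creep '[[0.8,1,0,0,0,0],[0.8,1,0,0,0,0],[0.8,1,0,0,0,0],[0.8,1,0,0,0,0]]' 
python3 -m creep '[[0.6,0.8,-0.6,0,0,0],[0.6,0.8,-0.6,0,0,0],[0.6,0.8,-0.6,0,0,0],[0.6,0.8,-0.6,0,0,0]]'
python3 - <<'E'
from h import *
from workcell import bot
m=grab('wrist','3'); s=bot.get_state(); print(np.round(s['q'],3),s['position'])
cv2.imwrite('pics/w3.png',cv2.resize(m['p'][:,:,::-1],(800,600),interpolation=cv2.INTER_CUBIC))
E
```

```text
line 22 -35.25238927433886 1.7871655939509574 0.03388119915631517 0.04532987434351253
dir -28.360548 offset -0.00462153
key 23 22 -34.56967655515956 [ 0.01154119 -0.00794263] 0.017321112056382492
time_s: 2.25
position: [0.5276, -0.0386, 0.2701]
orientation: [[0.947, 0.322, -0.001], [0.322, -0.947, 0.002], [-0.0, -0.002, -1.0]]
contact_force: [-0.1, -1.4, 0.6]
gripper_width: 0.0856
time_s: 2.65
position: [0.5855, 0.0393, 0.2085]
orientation: [[0.947, 0.32, -0.005], [0.32, -0.947, -0.001], [-0.005, -0.001, -1.0]]
contact_force: [-0.4, -0.7, -0.5]
gripper_width: 0.0854
[ 0.216  0.386 -0.46   1.752  0.194  1.052 -1.559] [0.58557432 0.03787338 0.20985489]
```

View pics/w3.png

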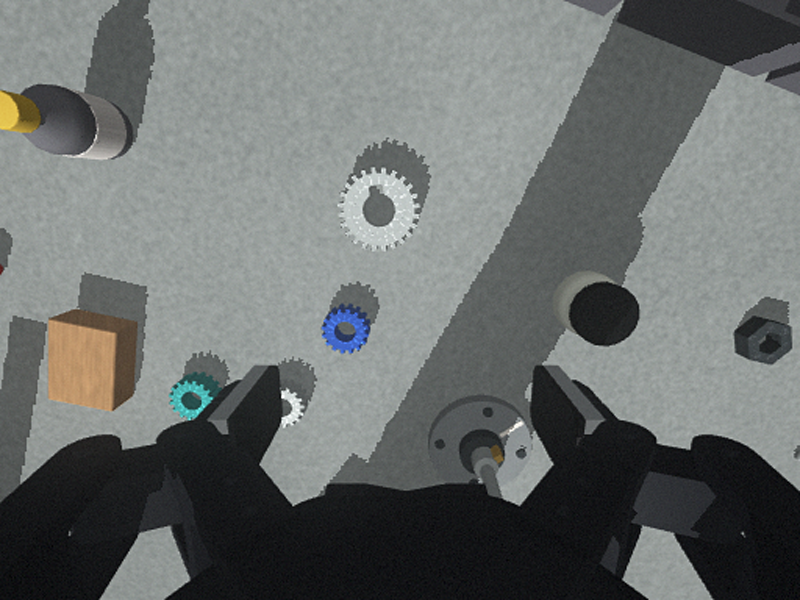

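Gear at (378,208) with its keyway at about (376,188). Blue gear (345,330), teal (192,400), steel pinion (288,405), jar (600,310).

Run:
```python
from h import *
m=load('wrist3.npz'); P=cloud(m)
sel,cc,r,Q=topfit(m,(.623,.075),.020,.045,.005); print('gear',len(Q),cc,r)
mask=sel.astype(np.uint8)
# bore hole contour
cnts,_=cv2.findContours(mask,cv2.RETR_CCOMP,cv2.CHAIN_APPROX_NONE)
outer=max(cnts,key=cv2.contourArea)
uu,vv=np.meshgrid(np.arange(512),np.arange(384))
X=cast(m,uu.ravel(),vv.ravel(),.02).reshape(384,512,3)[...,:2]
def radial(c):
    d=X-c; r=np.hypot(d[...,0],d[...,1]); a=np.degrees(np.arctan2(d[...,1],d[...,0])); return r,a
# keyway: non-top pixels with 14<r<18
hole=cv2.drawContours(np.zeros_like(mask),[outer],-1,1,-1).astype(bool)
H=hole&~sel
r,a=radial(cc)
bore=H&(r<.0125+.003)
print('hole mean',X[H&(r<.022)].mean(0))
k=H&(r>.0140)&(r<.020); d=(X[k]-cc).mean(0); print('key px',k.sum(),np.degrees(np.arctan2(d[1],d[0])),np.hypot(*d), np.round(a[k]))
# tooth phase: FFT of occupancy at tip radius
V=cv2.GaussianBlur(m['p'].mean(2),(0,0),.5)
ang=np.radians(np.arange(0,360,.5))
for rr in (.029,.030,.031):
    pts=np.stack([cc[0]+rr*np.cos(ang),cc[1]+rr*np.sin(ang),np.full_like(ang,.02)],1)
    uv=proj(m,pts).astype(np.float32)
    s=cv2.remap(V.astype(np.float32),uv[:,0][None],uv[:,1][None],cv2.INTER_LINEAR)[0]
    F=(s*np.exp(-24j*ang)).sum(); ph=np.degrees(-np.angle(F))/24  # peak at ang: 24*ang=-angle... 
    ph=np.degrees(np.angle((s*np.exp(24j*ang)).sum()))/24
    print(rr,'tooth phase mod15 %.2f'%(ph%15),abs(F)/len(s))
crop(m,205,95,80,80,8,'pics/w3gear.png')
```

```text
gear 1580 [0.62681067 0.07633885] 0.032107554376125336
hole mean [0.62893424 0.07691159]
key px 41 22.091645617522513 0.014857692209683217 [  21.   18.   14.   36.   33.   29.   25.   21.   18.   14.   10.   41.
   38.   34.   30.   26.   22.   18.   13.    9.   43.   39.   35.   31.
   26.   22.   18.   13.    9.   41.   36.   32.   27.   22.   17.   13.
    8.   42.  -15.  -80. -139.]
0.029 tooth phase mod15 10.25 20.06908902349069
0.03 tooth phase mod15 10.21 19.198238253014985
0.031 tooth phase mod15 10.26 16.091336426515205
```

View pics/w3gear.png

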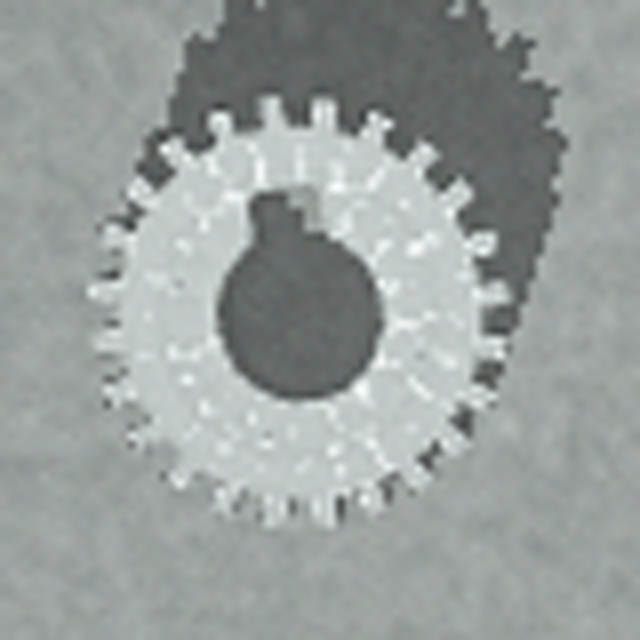

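Gear: r = 32.1 mm as expected, centre (0.6268, 0.0763), keyway yaw ≈25.25° (tooth phase 10.25 mod 15, keyway span 8 to 43°). The stand's key is at −35°.

At home the shaft rises 82 mm above the gear grasp, but there are only 54 mm to the gripper body. The large gear therefore needs a tilted grasp of about 45° about the jaw axis. I'll fit a rough kinematic model from the logged states to check reach.

```bash
cat > kin.py <<'E'
import numpy as np, itertools
from scipy.spatial.transform import Rotation as R
from scipy.optimize import least_squares
def fk(q,sg,off,d,tz,a=None):
    q=np.array(q)*sg+off
    T=np.eye(3);p=np.zeros(3)
    ax='zyzyzyz'; 
    for i in range(7):
        p=p+T@d[i]; T=T@R.from_euler(ax[i],q[i]).as_matrix()
    return p+T@d[7],T
E
python3 - <<'E'
from kin import *
from workcell import bot
s=bot.get_state()
D=[([1.216,.469,-.049,1.532,.024,1.141,-.082],[.2159,-.6389,.2302],18.65),
([.833,.19,-.204,1.934,.043,1.021,-.628],[.3685,-.3353,.2316],19.1),
([.551,.111,-.363,1.935,.045,1.103,-1.076],[.4460,-.1412,.2714],18.75),
(s['q'],s['position'],18.7)]
def rot(q,sg,b,t):
    T=R.from_euler('z',b)
    for i,a in enumerate('zyzyzyz'): T=T*R.from_euler(a,q[i]*sg[i])
    return T*R.from_euler('z',t)
x=[np.array([[np.cos(a),np.sin(a),0],[np.sin(a),-np.cos(a),0],[0,0,-1]]) for a in np.radians([d[2] for d in D])]
best=[]
for sg in itertools.product([1,-1],repeat=7):
    if sg[1]*sg[3]<0 or sg[3]*sg[5]<0 or sg[1]<0: continue
    f=lambda v: np.concatenate([(rot(d[0],sg,v[0],v[1]).as_matrix()-X).ravel() for d,X in zip(D,x)])
    for b0 in(0,1.5,3,-1.5):
      for t0 in (0,1.5,3,-1.5):
        r=least_squares(f,[b0,t0]); best.append((r.cost,sg,r.x))
best.sort(key=lambda t:t[0])
for b in best[:4]: print(b)
c,sg,v=best[0]
A=[];y=[]
for q,p,_ in D:
    T=R.from_euler('z',v[0]); cols=[]
    Ts=[]
    for i,a in enumerate('zyzyzyz'):
        T=T*R.from_euler(a,q[i]*sg[i]); Ts.append(T.as_matrix())
    # d1 (world z), L1 z after j3, elbow offset x after j3, forearm z after j5, forearm off x after j5?, tool z
    z=lambda M:M[:,2]; 
    A.append(np.stack([[0,0,1],z(Ts[2]),z(Ts[4]),z(Ts[6])],1)); y.append(p)
A=np.vstack(A);y=np.hstack(y); sol,res,rk,sv=np.linalg.lstsq(A,y,rcond=None); print(sol,np.abs(A@sol-y).max(),sv)
E
```

```text
(np.float64(2.537288453757402e-05), (-1, 1, -1, 1, -1, 1, -1), array([-0.01993608,  1.54974343]))
(np.float64(2.5372884537574354e-05), (-1, 1, -1, 1, -1, 1, -1), array([ 2.35934287, -2.35416293]))
(np.float64(2.5372884537574575e-05), (-1, 1, -1, 1, -1, 1, -1), array([2.22820187, 3.79788138]))
(np.float64(2.537288453757506e-05), (-1, 1, -1, 1, -1, 1, -1), array([-0.78438889,  0.78529063]))
[1.41976325 0.63594116 0.43512207 1.58191565] 0.02907674615535008 [3.54532094e+00 1.83342333e+00 2.63154931e-01 2.79695510e-03]
```

Run:
```python
from kin import *
from workcell import bot
s=bot.get_state()
D=[([1.216,.469,-.049,1.532,.024,1.141,-.082],[.2159,-.6389,.2302]),
([.833,.19,-.204,1.934,.043,1.021,-.628],[.3685,-.3353,.2316]),
([.551,.111,-.363,1.935,.045,1.103,-1.076],[.4460,-.1412,.2714]),
(s['q'],s['position'])]
sg=(-1,1,-1,1,-1,1,-1)
for use in [(0,1,2),(0,1,2,3),(0,1,2,4),(0,1,2,5),(0,1,2,3,4),(0,1,2,3,5)]:
    A=[];y=[]
    for q,p in D:
        T=R.identity(); Ts=[]
        for i,a in enumerate('zyzyzyz'):
            T=T*R.from_euler(a,q[i]*sg[i]); Ts.append(T.as_matrix())
        A.append(np.stack([[0,0,1],Ts[2][:,2],Ts[4][:,2],Ts[2][:,0],Ts[4][:,0],Ts[5][:,0]],1)[:,list(use)]); y.append(p)
    A=np.vstack(A);yy=np.hstack(y); sol,*_=np.linalg.lstsq(A,yy,rcond=None); print(use,sol.round(4),np.abs(A@sol-yy).max().round(5))
```

```text
(0, 1, 2) [-0.19    0.6602  0.425 ] 0.04133
(0, 1, 2, 3) [-0.1907  0.6595  0.4182  0.0066] 0.04108
(0, 1, 2, 4) [-0.2639  0.6656  0.3913 -0.0601] 0.03991
(0, 1, 2, 5) [-0.1688  0.6607  0.4708  0.0405] 0.04183
(0, 1, 2, 3, 4) [-0.263   0.6654  0.391   0.0008 -0.0593] 0.0399
(0, 1, 2, 3, 5) [-0.1434  0.6584  0.5053  0.0259  0.0949] 0.04152
```

The lengths fit poorly (a 40 mm residual, probably lateral joint offsets), so I'll drop the model and test the tilt in free air. I'll yaw +36.5°, putting the jaw axis on the teeth at 145.25°, then tilt 45°.

```bash
python3 -m creep '[[0.37,0.32,0,0,0,0.09],[0.37,0.32,0,0,0,0.18],[0.37,0.32,0,0,0,0.27],[0.37,0.32,0,0,0,0.36],[0.37,0.32,0,0,0,0.406],[0.37,0.32,0,0,0,0.406]]' 1
python3 -m creep '[[0,0,0,-0.077,0.053,0],[0,0,0,-0.154,0.107,0],[0,0,0,-0.23,0.16,0],[0,0,0,-0.308,0.214,0],[0,0,0,-0.385,0.267,0],[0,0,0,-0.411,0.285,0],[0,0,0,-0.411,0.285,0],[0,0,0,-0.411,0.285,0]]'
python3 - <<'E'
from workcell import bot
import numpy as np
s=bot.get_state(); print(np.round(s['q'],3),s['position'],np.round(s['orientation'],3).tolist())
E
```

```text
time_s: 3.3
position: [0.6232, 0.0685, 0.2121]
orientation: [[0.575, 0.818, 0.001], [0.818, -0.575, -0.002], [-0.001, 0.002, -1.0]]
contact_force: [-0.5, -0.5, 1.1]
gripper_width: 0.0848
time_s: 4.1
position: [0.6233, 0.071, 0.212]
orientation: [[0.406, 0.82, -0.403], [0.579, -0.572, -0.581], [-0.707, 0.003, -0.707]]
contact_force: [0.1, -0.6, -0.3]
gripper_width: 0.0852
[-0.155  0.774 -0.391  1.301  0.583  1.859 -1.209] [0.62328371 0.07098718 0.21197066] [[0.406, 0.82, -0.403], [0.579, -0.572, -0.581], [-0.707, 0.003, -0.707]]
```

```bash
python3 -m creep '[[0,0,-0.5,0,0,0],[0,0,-1,0,0,0],[0,0,-1,0,0,0]]' 1
python3 - <<'E'
from h import *
from workcell import bot
m=grab('wrist','4'); s=bot.get_state(); print(np.round(s['q'],3),s['position'])
cv2.imwrite('pics/w4.png',cv2.resize(m['p'][:,:,::-1],(800,600),interpolation=cv2.INTER_CUBIC))
E
```

```text
time_s: 4.4
position: [0.6201, 0.069, 0.107]
orientation: [[0.399, 0.82, -0.411], [0.577, -0.572, -0.583], [-0.713, -0.005, -0.701]]
contact_force: [-1.3, -0.2, -0.1]
gripper_width: 0.0856
[-0.156  0.875 -0.381  1.359  0.601  1.728 -1.279] [0.62181684 0.06987719 0.11062669]
```

View pics/w4.png

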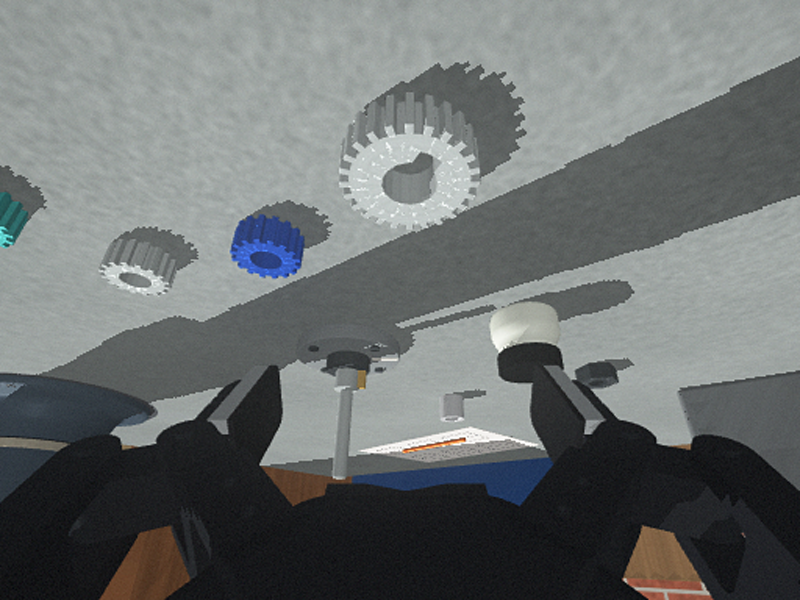

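The gear is at (410,160), between the jaws (midline about 405). Descending onto it.

```bash
python3 -m creep '[[0,0,-0.4,0,0,0],[0,0,-0.7,0,0,0],[0,0,-0.9,0,0,0],[0,0,-1,0,0,0],[0,0,-1,0,0,0],[0,0,-1,0,0,0]]' 1
python3 - <<'E'
from h import *
from workcell import bot
m=grab('wrist','5'); s=bot.get_state(); print(np.round(s['q'],3),s['position'],np.round(s['orientation'],3).tolist())
cv2.imwrite('pics/w5.png',cv2.resize(m['p'][:,:,::-1],(800,600),interpolation=cv2.INTER_CUBIC))
E
```

```text
time_s: 5.05
position: [0.6241, 0.0728, 0.0131]
orientation: [[0.406, 0.821, -0.401], [0.581, -0.571, -0.581], [-0.706, 0.002, -0.708]]
contact_force: [-0.3, 0.2, 0.5]
gripper_width: 0.085
[-0.167  0.991 -0.367  1.372  0.629  1.611 -1.339] [0.62415555 0.07287139 0.01319607] [[0.406, 0.821, -0.401], [0.581, -0.571, -0.581], [-0.706, 0.003, -0.709]]
```

View pics/w5.png

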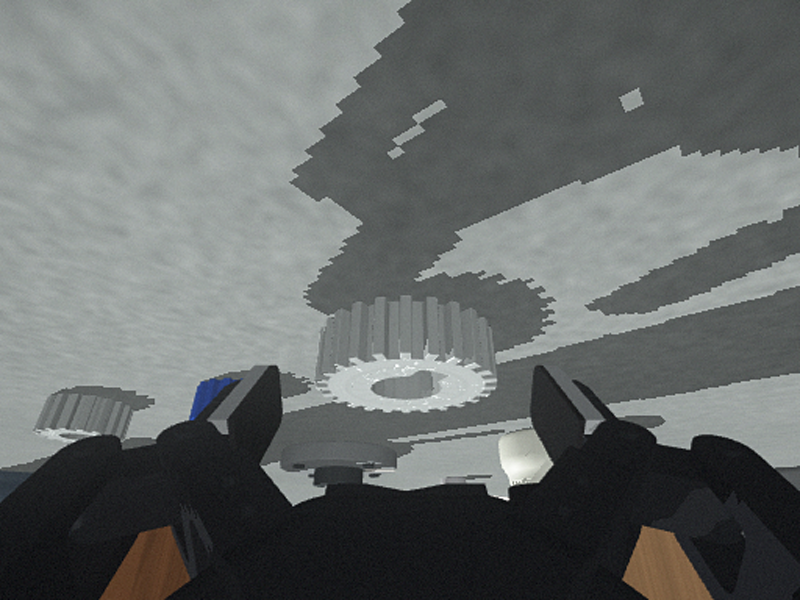

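Gear at x≈406 between the pads (275 and 540). Fine adjust, then close.

```bash
python3 -m creep '[[-0.01,-0.02,-0.05,0,0,0],[-0.01,-0.02,-0.05,0,0,0],[-0.01,-0.02,-0.05,0,0,0]]' 1
python3 -m creep '[[0,0,0,0,0,0],[0,0,0,0,0,0],[0,0,0,0,0,0],[0,0,0,0,0,0],[0,0,0,0,0,0],[0,0,0,0,0,0],[0,0,0,0,0,0],[0,0,0,0,0,0]]' 0
python3 - <<'E'
from h import *
from workcell import bot
m=grab('wrist','6'); s=bot.get_state(); print(np.round(s['q'],3),s['position'],np.round(s['orientation'],3).tolist())
cv2.imwrite('pics/w6.png',cv2.resize(m['p'][:,:,::-1],(800,600),interpolation=cv2.INTER_CUBIC))
E
```

```text
time_s: 5.4
position: [0.6221, 0.0704, 0.0066]
orientation: [[0.404, 0.821, -0.403], [0.58, -0.57, -0.581], [-0.707, 0.001, -0.707]]
contact_force: [0.1, 0.6, -0.1]
gripper_width: 0.0855
time_s: 6.2
position: [0.6225, 0.0709, 0.007]
orientation: [[0.404, 0.822, -0.402], [0.581, -0.57, -0.581], [-0.707, 0.001, -0.708]]
contact_force: [2.1, 1.9, 4.9]
gripper_width: 0.0618
[-0.165  0.997 -0.366  1.377  0.632  1.603 -1.342] [0.62253773 0.07087266 0.00695109] [[0.404, 0.822, -0.402], [0.581, -0.57, -0.581], [-0.707, 0.001, -0.708]]
```

View pics/w6.png

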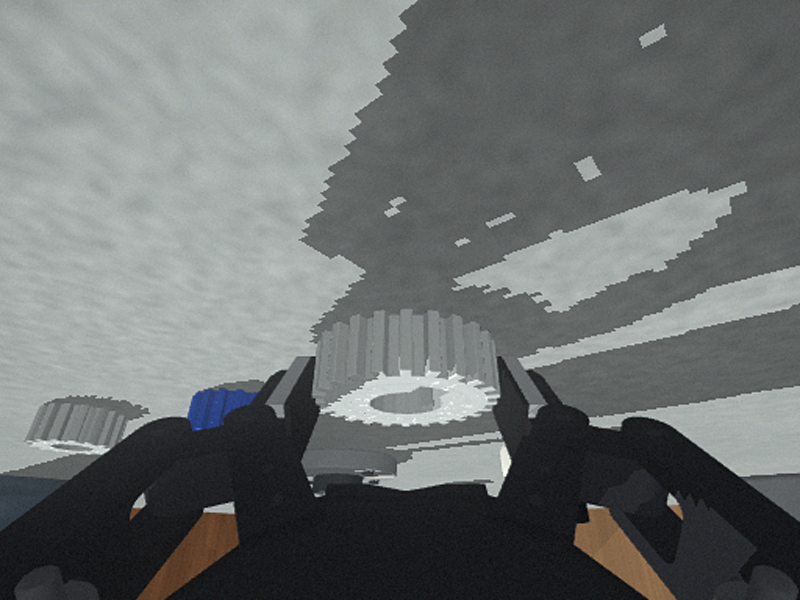

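The pads hold the gear at both sides (width 61.8 mm). Lifting and checking with the cameras.

```bash
python3 -m creep '[[0,0,0.1,0,0,0],[0,0,0.4,0,0,0],[0,0,0.7,0,0,0],[0,0,1,0,0,0],[0,0,1,0,0,0]]' 0
python3 -m creep '[[0,0,0.4,0,0,0],[0,0,0.8,0,0,0],[0,0,0.8,0,0,0],[0,0,0.8,0,0,0]]' 0
python3 - <<'E'
from h import *
from workcell import bot
m=grab('wrist','7'); s=bot.get_state(); print(np.round(s['q'],3),s['position'],np.round(s['orientation'],3).tolist(),s['contact_force'])
cv2.imwrite('pics/w7.png',cv2.resize(m['p'][:,:,::-1],(800,600),interpolation=cv2.INTER_CUBIC))
m=grab('scene','7'); cv2.imwrite('pics/s7.png',cv2.resize(m['p'][:,:,::-1],(800,600),interpolation=cv2.INTER_CUBIC))
E
```

```text
time_s: 6.75
position: [0.6236, 0.0711, 0.1096]
orientation: [[0.408, 0.821, -0.399], [0.582, -0.571, -0.579], [-0.703, 0.004, -0.711]]
contact_force: [0.6, 0.8, -3.1]
gripper_width: 0.0613
time_s: 7.15
position: [0.6218, 0.0705, 0.185]
orientation: [[0.403, 0.821, -0.403], [0.581, -0.57, -0.581], [-0.707, -0.0, -0.707]]
contact_force: [-0.4, 1.3, -4.6]
gripper_width: 0.0617
[-0.154  0.797 -0.389  1.326  0.586  1.82  -1.227] [0.62125561 0.07018042 0.18397222] [[0.402, 0.822, -0.405], [0.58, -0.57, -0.581], [-0.708, -0.002, -0.706]] [-0.21616767 -0.41286132 -4.46786183]
```

View pics/w7.png

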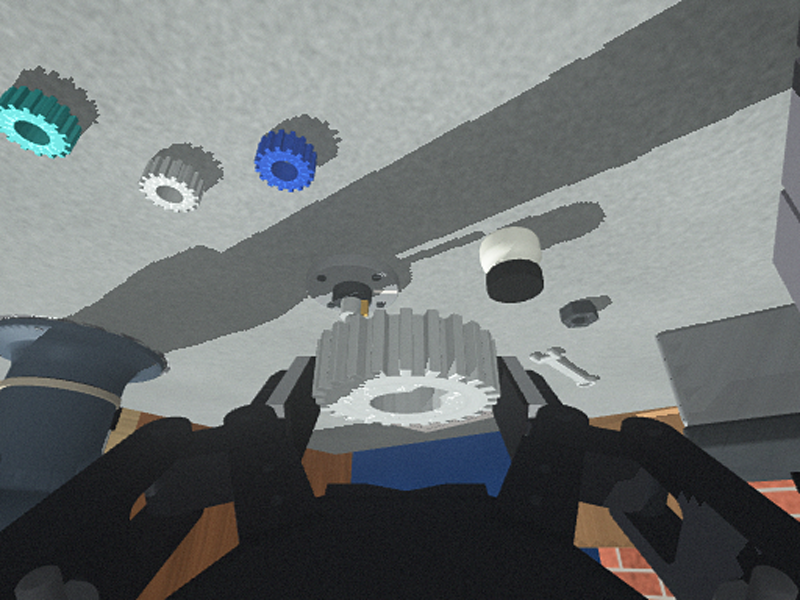

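View pics/s7.png

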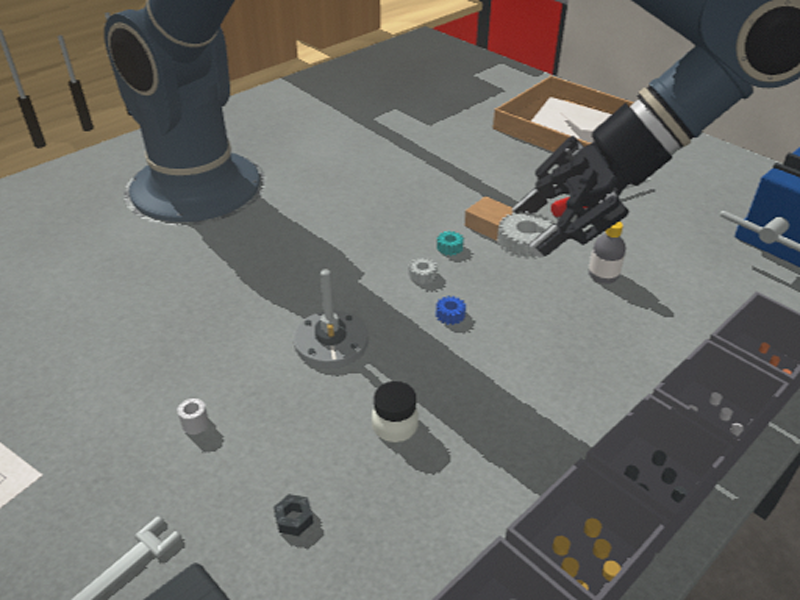

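Gear held flat in both views; in the wrist view it sits at (406,370), the same as before the lift. I'll measure its top plane, centre and keyway in hand.

```bash
cat > held.py <<'E'
from h import *
from workcell import bot
def held(tag,m,s,rad=.034):
    P=cloud(m); p=np.array(s['position']); Rt=np.array(s['orientation'])
    b=Rt[:2,0]/np.hypot(*Rt[:2,0]); exp=p[:2]+.0069*b
    sel=(m['d']>0)&(np.hypot(P[...,0]-exp[0],P[...,1]-exp[1])<.040)&(P[...,2]>p[2]-.01)&(P[...,2]<p[2]+.03)&(m['p'].min(2)>150)
    Q=P[sel]; 
    # RANSAC-ish plane: start from near-top
    zt=np.percentile(Q[:,2],70)
    k=abs(Q[:,2]-zt)<.004
    for _ in range(6):
        A=np.c_[Q[k][:,:2]-exp,np.ones(k.sum())]; c,*_=np.linalg.lstsq(A,Q[k][:,2],rcond=None)
        res=Q[:,2]-np.c_[Q[:,:2]-exp,np.ones(len(Q))]@c; k=abs(res)<.0015
    print(tag,'n',k.sum(),'top z %.4f (tcp z %.4f)'%(c[2],p[2]),'slopes deg',np.degrees(c[:2]).round(2))
    T=Q[k]; (cx,cy),r=cv2.minEnclosingCircle(T[:,:2].astype(np.float32))
    print('centre',round(cx,4),round(cy,4),'r',round(r,4),'expected',exp.round(4)); 
    d=np.array([cx,cy])-p[:2]; print('off along b %.4f along y %.4f'%(d@b,d@(Rt[:2,1])))
    return sel,c,(cx,cy)
E
python3 - <<'E'
from held import *
class S: pass
m=load('wrist7.npz'); s=dict(position=[0.62125561,0.07018042,0.18397222],orientation=[[0.402,0.822,-0.405],[0.58,-0.57,-0.581],[-0.708,-0.002,-0.706]])
held('w7',m,s)
m=load('wrist6.npz'); s=dict(position=[.62254,.07087,.00695],orientation=s['orientation'])
held('w6',m,s)
crop(load('wrist7.npz'),185,180,150,100,5,'pics/w7c.png')
E
```

```text
w7 n 2123 top z 0.1983 (tcp z 0.1840) slopes deg [-0.09  0.12]
centre 0.6257 0.0765 r 0.0325 expected [0.6252 0.0759]
off along b 0.0077 along y 0.0000
w6 n 2106 top z 0.0204 (tcp z 0.0069) slopes deg [-0.02  0.03]
centre 0.6268 0.0767 r 0.0323 expected [0.6265 0.0765]
off along b 0.0072 along y 0.0002
```

View pics/w7c.png

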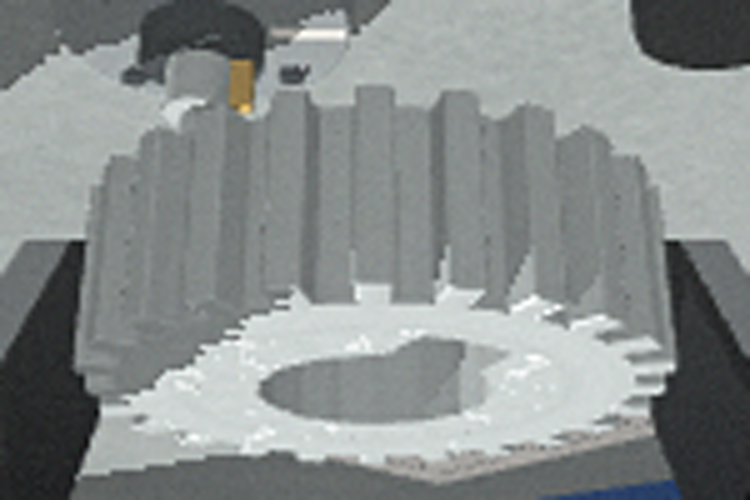

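In hand, the gear is level within 0.15°, centred along the jaw, 7.4 mm along b from the TCP, and its top is at TCP +14 mm. Moving to above the shaft while yawing −60.3°.

```bash
python3 -m creep '[[-0.22,-0.19,0,0,0,-0.084],[-0.44,-0.37,0,0,0,-0.167],[-0.66,-0.55,0,0,0,-0.25],[-0.88,-0.74,0,0,0,-0.335],[-0.88,-0.74,0,0,0,-0.335]]' 0
python3 -m creep '[[-0.22,-0.19,0,0,0,-0.084],[-0.44,-0.37,0,0,0,-0.167],[-0.66,-0.55,0,0,0,-0.25],[-0.88,-0.74,0,0,0,-0.335],[-0.88,-0.74,0,0,0,-0.335],[-0.88,-0.74,0,0,0,-0.335]]' 0
python3 - <<'E'
from held import *
m=grab('wrist','8'); s=bot.get_state(); print(np.round(s['q'],3),s['position'],np.round(s['orientation'],3).tolist(),s['contact_force'])
cv2.imwrite('pics/w8.png',cv2.resize(m['p'][:,:,::-1],(800,600),interpolation=cv2.INTER_CUBIC))
held('w8',m,s)
E
```

```text
time_s: 7.75
position: [0.532, -0.0111, 0.1847]
orientation: [[0.64, 0.414, -0.647], [0.286, -0.91, -0.299], [-0.713, 0.006, -0.701]]
contact_force: [0.5, -0.7, -3.6]
gripper_width: 0.0622
time_s: 8.35
position: [0.4451, -0.0788, 0.1851]
orientation: [[0.702, -0.09, -0.706], [-0.065, -0.996, 0.063], [-0.709, 0.001, -0.705]]
contact_force: [0.6, 1.1, -3.7]
gripper_width: 0.0619
[ 0.235  0.601 -0.222  1.663  0.063  1.678 -1.679] [ 0.44578211 -0.07724229  0.18526527] [[0.703, -0.088, -0.706], [-0.062, -0.996, 0.062], [-0.708, 0.0, -0.706]] [ 0.53095475 -0.32300195 -3.89727856]Traceback (most recent call last):
  File "<stdin>", line 4, in <module>
  File "held.py", line 9, in held
    zt=np.percentile(Q[:,2],70)
    return _quantile_unchecked(
        a, q, axis, out, overwrite_input, method, keepdims, weights)
    return _ureduce(a,
                    func=_quantile_ureduce_func,
    ...<5 lines>...
                    overwrite_input=overwrite_input,
                    method=method)
    r = func(a, **kwargs)
    result = _quantile(arr,
                       quantiles=q,
    ...<2 lines>...
                       out=out,
                       weights=wgt)
    slices_having_nans = np.isnan(arr[-1, ...])
                                  ~~~^^^^^^^^^
IndexError: index -1 is out of bounds for axis 0 with size 0
```

View pics/w8.png

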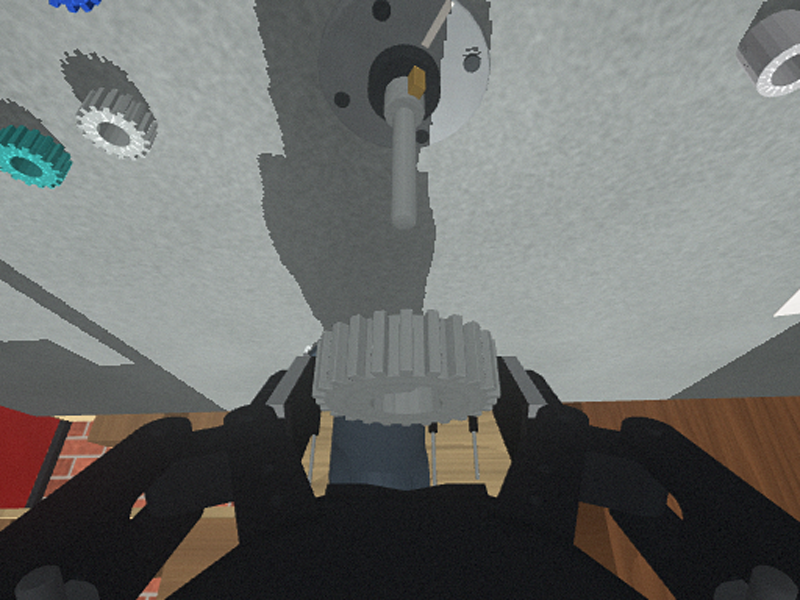

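The wrist view shows the shaft tip at (404,222), key at (416,82) and white line at (437,22) beyond the held gear at (406,365). Measuring gear and shaft in the same view.

```bash
sed -i "s/min(2)>150/min(2)>thr/; s/rad=.034/rad=.034,thr=85/" held.py
python3 - <<'E'
from held import *
m=load('wrist8.npz'); s=bot.get_state()
held('w8',m,s)
P=cloud(m)
sel,cc,r,Q=topfit(m,(.452,-.078),.118,.02,.004); print('shaft',len(Q),cc.round(4),r.round(4),np.median(P[...,2][sel]))
sel,cc2,r,Q=topfit(m,(.452,-.078),.014,.06,.004); print('base',len(Q),cc2.round(4),r.round(4))
sel=(m['d']>0)&(P[...,2]>.05)&(P[...,2]<.115)&(np.hypot(P[...,0]-.452,P[...,1]+.078)<.02)
for z0 in (.055,.07,.085,.1):
    k=sel&(abs(P[...,2]-z0)<.006); print(z0,P[k][:,:2].mean(0).round(4),k.sum())
hsv=cv2.cvtColor(m['p'],cv2.COLOR_RGB2HSV)
b=(hsv[...,0]>12)&(hsv[...,0]<28)&(hsv[...,1]>110)&(np.hypot(P[...,0]-.452,P[...,1]+.078)<.03)
b&=P[...,2]>.038
Q=P[b][:,:2]; print('key top',len(Q),Q.mean(0),np.degrees(np.arctan2(*(Q.mean(0)-cc2)[::-1])))
w=(hsv[...,2]>150)&(hsv[...,1]<40)&(abs(P[...,2]-.014)<.004); r=np.hypot(P[...,0]-cc2[0],P[...,1]-cc2[1]); a=np.degrees(np.arctan2(P[...,1]-cc2[1],P[...,0]-cc2[0]))
w&=(r>.022)&(r<.046)&(abs(a+35)<12); print('line',w.sum(),np.median(a[w]),a[w].std())
E
```

```text
w8 n 3083 top z 0.1983 (tcp z 0.1853) slopes deg [-0.46  0.05]
centre 0.4571 -0.0781 r 0.0378 expected [ 0.4527 -0.0778]
off along b 0.0113 along y -0.0001Traceback (most recent call last):
  File "<stdin>", line 5, in <module>
AttributeError: 'float' object has no attribute 'round'
```

Run:
```python
from held import *
m=load('wrist8.npz'); 
P=cloud(m)
sel,cc,r,Q=topfit(m,(.452,-.078),.118,.02,.004); print('shaft',len(Q),cc.round(4),r,np.median(P[...,2][sel]))
sel,cc2,r,Q=topfit(m,(.452,-.078),.014,.06,.004); print('base',len(Q),cc2.round(4),r)
sel=(m['d']>0)&(P[...,2]>.05)&(P[...,2]<.115)&(np.hypot(P[...,0]-.452,P[...,1]+.078)<.02)
for z0 in (.055,.07,.085,.1):
    k=sel&(abs(P[...,2]-z0)<.006); print(z0,P[k][:,:2].mean(0).round(4),k.sum())
hsv=cv2.cvtColor(m['p'],cv2.COLOR_RGB2HSV)
c0=np.array([.4525,-.078])
b=(hsv[...,0]>12)&(hsv[...,0]<28)&(hsv[...,1]>110)&(np.hypot(P[...,0]-.452,P[...,1]+.078)<.03)
b&=P[...,2]>.038
Q=P[b][:,:2]; print('key top',len(Q),Q.mean(0),np.degrees(np.arctan2(*(Q.mean(0)-c0)[::-1])))
r=np.hypot(P[...,0]-c0[0],P[...,1]-c0[1]); a=np.degrees(np.arctan2(P[...,1]-c0[1],P[...,0]-c0[0]))
w=(hsv[...,2]>150)&(hsv[...,1]<60)&(abs(P[...,2]-.014)<.004)&(r>.022)&(r<.046)&(abs(a+35)<12); print('line',w.sum(),np.median(a[w]),a[w].std())
# gear outer teeth silhouette front: points on gear near top plane
s=dict(position=[.44578,-.07724,.18527]); exp=np.array([.4531,-.0778])
g=(m['d']>0)&(np.hypot(P[...,0]-exp[0],P[...,1]-exp[1])<.036)&(abs(P[...,2]-.1990)<.0012)&(m['p'].min(2)>75)
T=P[g][:,:2]; rr=np.hypot(*(T-exp).T); print('top pts',len(T),T.min(0),T.max(0),cv2.minEnclosingCircle(T.astype(np.float32)))
```

```text
shaft 202 [ 0.4498 -0.0777] 0.004251949023455381 0.11769967857737387
base 6636 [ 0.4526 -0.078 ] 0.04830266162753105
0.055 [ 0.4561 -0.0783] 134
0.07 [ 0.4562 -0.0783] 155
0.085 [ 0.4559 -0.0786] 185
0.1 [ 0.4561 -0.0783] 203
key top 96 [ 0.46408476 -0.0854234 ] -32.65133629926862
line 150 -41.60732770722277 3.685013152436689
top pts 2593 [ 0.41976168 -0.1097947 ] [ 0.4845248  -0.04787325] ((0.4521418809890747, -0.0785641074180603), 0.03282766044139862)
```

Run:
```python
from h import *
m=load('wrist8.npz'); crop(m,195,0,130,105,6,'pics/w8c.png')
```

```text
(no output)
```

View pics/w8c.png

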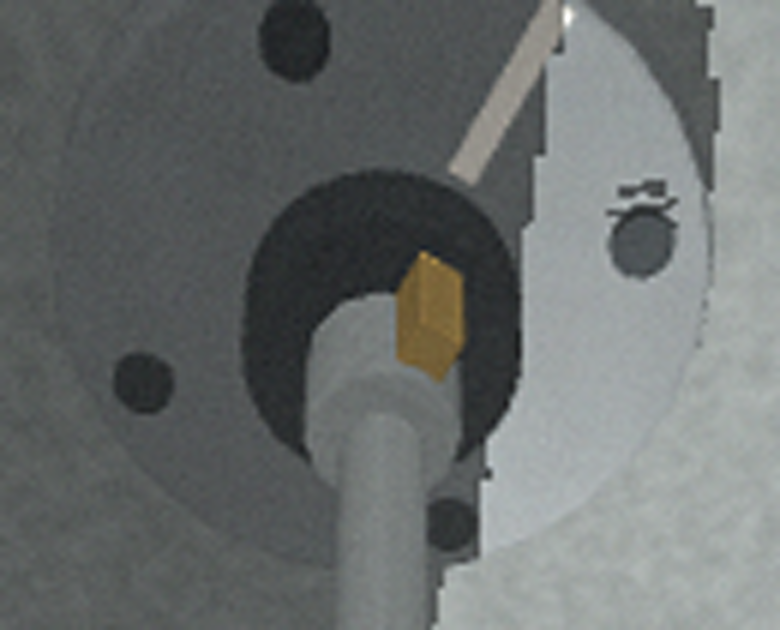

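The line's inner end is at (462,177) and its left edge runs (450,167) to (545,0). I'll compute the line's direction and azimuth, and the four bolt-hole centres, on z = 14 mm.

Run:
```python
from h import *
m=load('wrist8.npz')
f=lambda u,v,z:cast(m,195+(u-3)/6,(v-3)/6,z)[0][:2]
a=f(450,167,.014);b=f(545,0,.014);d=b-a;print('left edge dir',np.degrees(np.arctan2(d[1],d[0])))
i=f(462,177,.014);o=f(547,22,.014); print(i,o,[np.degrees(np.arctan2(*(q-[.4525,-.078])[::-1])) for q in (i,o)],np.degrees(np.arctan2(*(o-i)[::-1])))
H=[f(u,v,.014) for u,v in((295,38),(144,382),(451,525),(641,242))]; print(np.round(H,4),np.mean(H,0))
k1=f(426,253,.026);
# key top face corners
K=[f(u,v,.042) for u,v in((397,358),(442,380),(465,346),(420,325))]; print('key top',np.round(K,4),np.mean(K,0), np.degrees(np.arctan2(*(np.mean(K,0)-[.4525,-.078])[::-1])))
```

```text
left edge dir -34.30920916129181
[ 0.46929593 -0.09051717] [ 0.48727512 -0.10217046] [np.float64(-36.69533017172816), np.float64(-34.801248337100205)] -32.94946656311906
[[ 0.4883 -0.0702]
 [ 0.4433 -0.0405]
 [ 0.4132 -0.0858]
 [ 0.4581 -0.1153]] [ 0.45074482 -0.07796448]
key top [[ 0.4622 -0.0809]
 [ 0.4585 -0.0866]
 [ 0.4631 -0.0899]
 [ 0.4665 -0.0843]] [ 0.46254889 -0.08543159] -36.48453460603308
```

Stand yaw −35 ± 1°, centre ≈(0.452, −0.078); gear yaw in hand is −35.05°. Lowering to just above the tip.

```bash
python3 -m creep '[[-0.005,0,-0.3,0,0,0],[-0.005,0,-0.5,0,0,0],[-0.005,0,-0.52,0,0,0],[-0.005,0,-0.52,0,0,0]]' 0
python3 - <<'E'
from held import *
m=grab('wrist','9'); s=bot.get_state(); print(np.round(s['q'],3),s['position'],np.round(s['orientation'],3).tolist(),s['contact_force'])
cv2.imwrite('pics/w9.png',cv2.resize(m['p'][:,:,::-1],(800,600),interpolation=cv2.INTER_CUBIC))
m=grab('side','9');crop(m,240,150,120,90,6,'pics/d9.png')
m=grab('scene','9');crop(m,150,130,120,90,6,'pics/s9.png')
E
```

```text
time_s: 8.8
position: [0.4457, -0.0763, 0.1339]
orientation: [[0.703, -0.086, -0.706], [-0.06, -0.996, 0.061], [-0.708, -0.0, -0.706]]
contact_force: [1.7, -0.2, -2.8]
gripper_width: 0.0618
[ 0.231  0.662 -0.219  1.69   0.074  1.589 -1.685] [ 0.44616891 -0.07653887  0.13457001] [[0.704, -0.086, -0.705], [-0.061, -0.996, 0.061], [-0.707, -0.0, -0.707]] [-0.22329663 -0.22942854 -3.7220249 ]
```

View pics/w9.png

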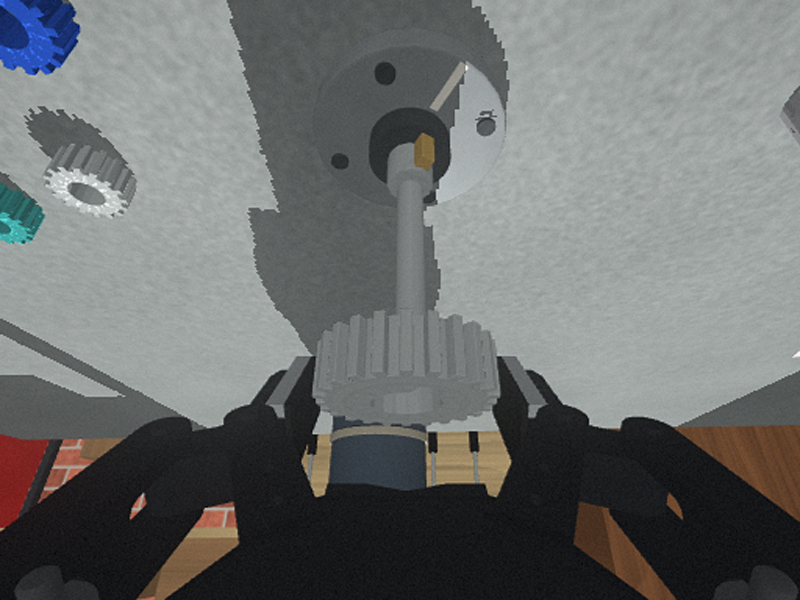

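View pics/d9.png

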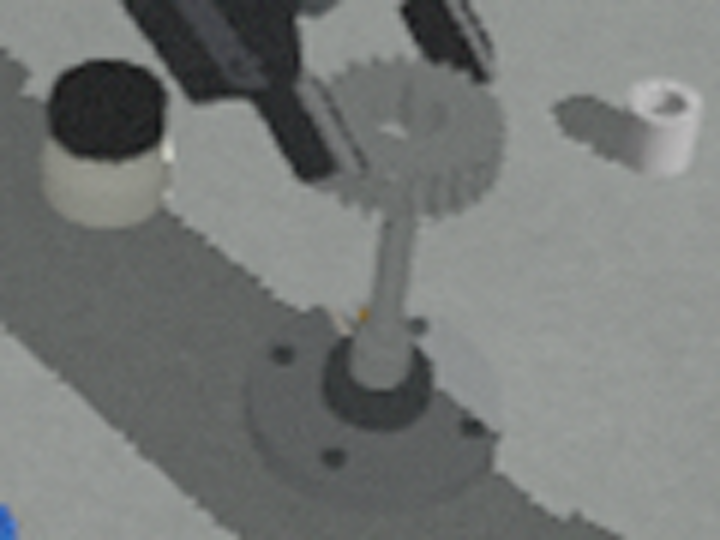

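View pics/s9.png

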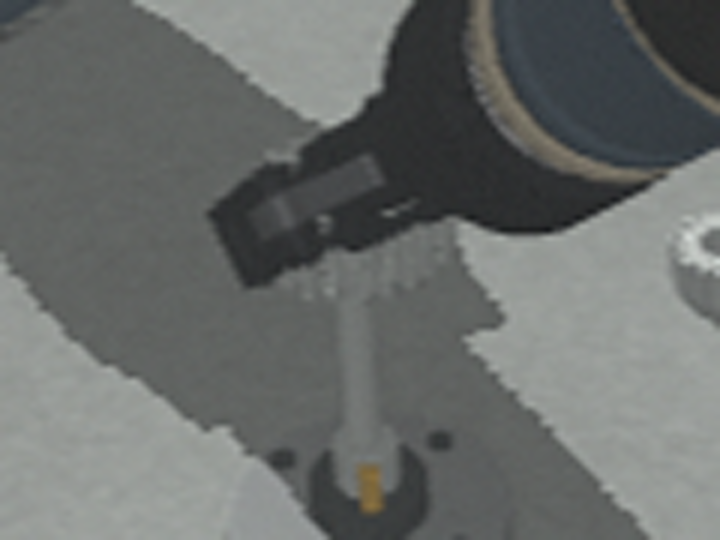

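Underside 10 mm above the tip. The wrist view shows the shaft at x≈411 and the gear centre at 406, so about 1.5 mm off in y. Correcting, then lowering onto the tip.

```bash
python3 -m creep '[[-0.012,-0.013,0,0,0,0],[-0.012,-0.013,-0.1,0,0,0],[-0.012,-0.013,-0.2,0,0,0],[-0.012,-0.013,-0.2,0,0,0]]' 0
python3 - <<'E'
from held import *
m=grab('wrist','10'); s=bot.get_state(); print(s['position'],s['contact_force'],np.array(s['position'][:2])+.0073*np.array(s['orientation'])[:2,0]/.7071)
crop(m,185,130,150,150,5,'pics/w10.png')
m=grab('side','10');crop(m,280,150,70,60,10,'pics/d10.png')
E
```

```text
time_s: 9.35
position: [0.4434, -0.0788, 0.1129]
orientation: [[0.702, -0.089, -0.707], [-0.063, -0.996, 0.062], [-0.709, 0.001, -0.705]]
contact_force: [-0.6, 0.1, -4.8]
gripper_width: 0.0619
[ 0.44371043 -0.07881216  0.11352575] [ 0.42206482 -0.63917601 -3.16986628] [ 0.45096302 -0.07946112]
```

View pics/w10.png

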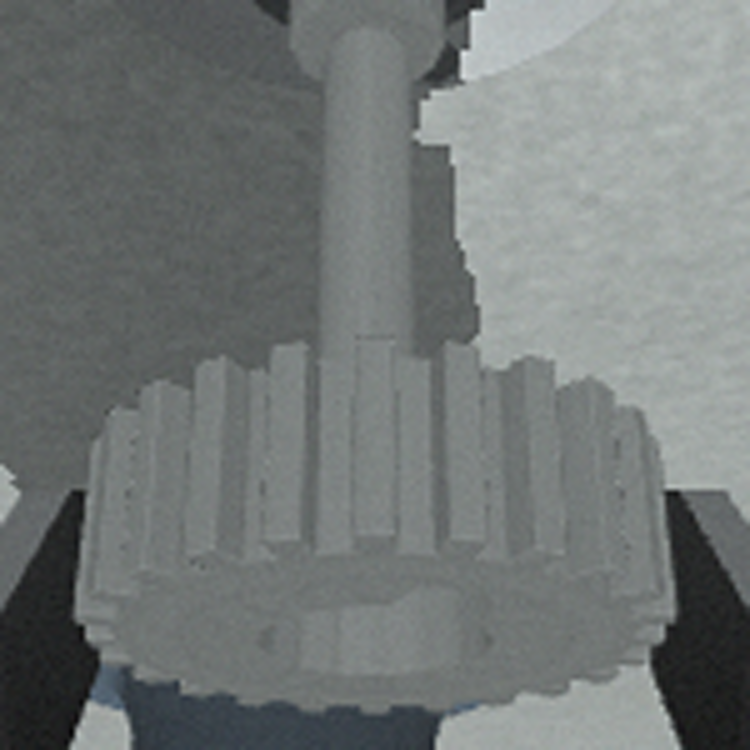

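View pics/d10.png

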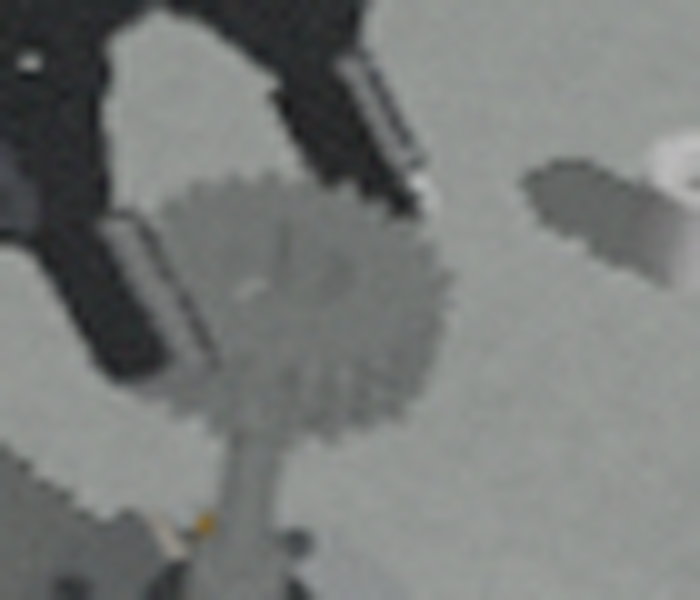

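Shaft tip inside the bore, no contact force. The shaft now appears 2 px left of the gear centre, so I'll correct +1 mm and lower to just above the journal.

```bash
python3 -m creep '[[0.01,0.011,-0.1,0,0,0],[0.01,0.011,-0.25,0,0,0],[0.01,0.011,-0.4,0,0,0],[0.01,0.011,-0.52,0,0,0],[0.01,0.011,-0.56,0,0,0],[0.01,0.011,-0.56,0,0,0]]' 0
python3 - <<'E'
from held import *
m=grab('wrist','11'); s=bot.get_state(); print(np.round(s['q'],3),s['position'],np.round(s['orientation'],3).tolist(),s['contact_force'],np.array(s['position'][:2])+.0073*np.array(s['orientation'])[:2,0]/.7071)
crop(m,185,130,150,150,5,'pics/w11.png')
m=grab('side','11');crop(m,270,160,80,70,10,'pics/d11.png')
E
```

```text
time_s: 10.05
position: [0.4449, -0.0777, 0.0575]
orientation: [[0.703, -0.088, -0.706], [-0.063, -0.996, 0.062], [-0.709, 0.001, -0.706]]
contact_force: [-0.1, 0.1, -4.1]
gripper_width: 0.0618
[ 0.227  0.765 -0.21   1.714  0.093  1.465 -1.694] [ 0.44527041 -0.07765756  0.05808923] [[0.704, -0.088, -0.705], [-0.063, -0.996, 0.062], [-0.708, 0.001, -0.706]] [ 0.18380341 -0.01640256 -3.32954285] [ 0.45253354 -0.07830698]
```

View pics/w11.png

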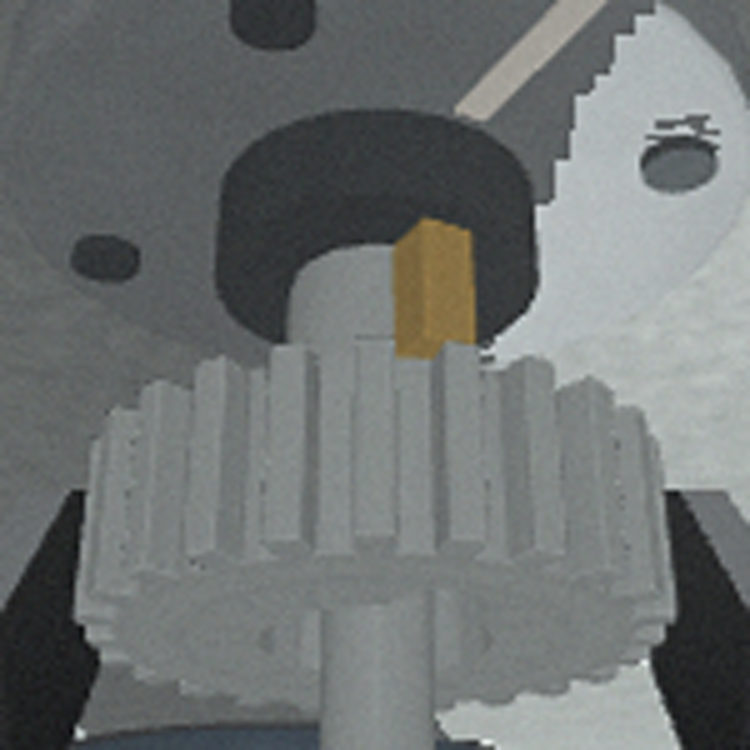

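View pics/d11.png

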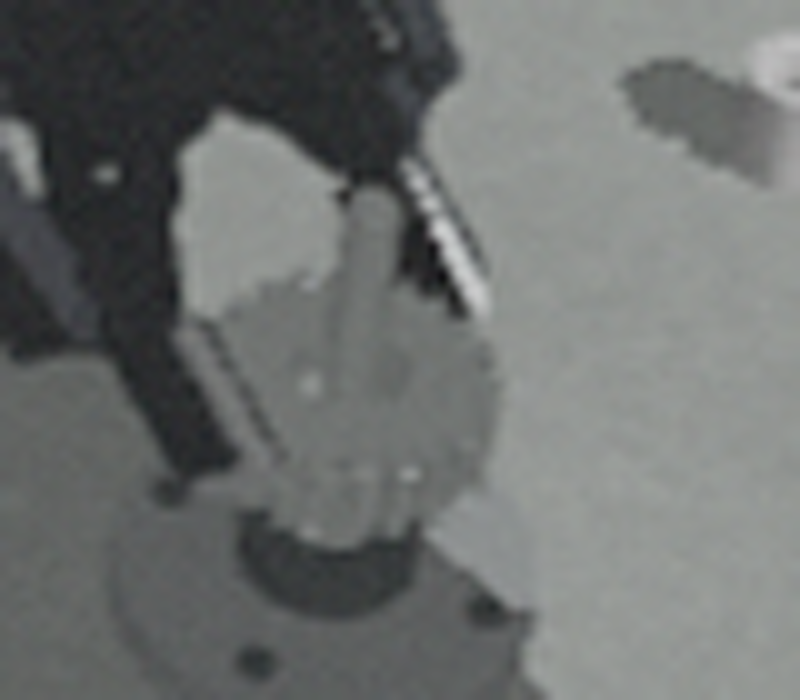

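The shoulder (centre 376), shaft (377) and gear (375) are aligned in the crop. Lowering over the journal and key, watching the force.

```bash
python3 -m creep '[[-0.003,0,-0.06,0,0,0],[-0.003,0,-0.12,0,0,0],[-0.003,0,-0.12,0,0,0]]' 0
python3 -m creep '[[0,0,-0.03,0,0,0],[0,0,-0.06,0,0,0],[0,0,-0.06,0,0,0]]' 0
python3 - <<'E'
from held import *
m=grab('wrist','12'); s=bot.get_state(); print(s['position'],s['contact_force'],s['gripper_width'])
crop(m,185,100,150,150,5,'pics/w12.png')
E
```

```text
time_s: 10.45
position: [0.4447, -0.0777, 0.0458]
orientation: [[0.703, -0.088, -0.705], [-0.063, -0.996, 0.062], [-0.708, 0.001, -0.706]]
contact_force: [-0.8, 0.3, -4.0]
gripper_width: 0.0617
time_s: 10.75
position: [0.4449, -0.0777, 0.04]
orientation: [[0.704, -0.088, -0.705], [-0.063, -0.996, 0.062], [-0.708, 0.001, -0.707]]
contact_force: [0.4, 1.0, -3.0]
gripper_width: 0.0617
[ 0.44498454 -0.07766344  0.04019687] [-0.62050682  0.2533812  -4.28455759] 0.061365254489561635
```

View pics/w12.png

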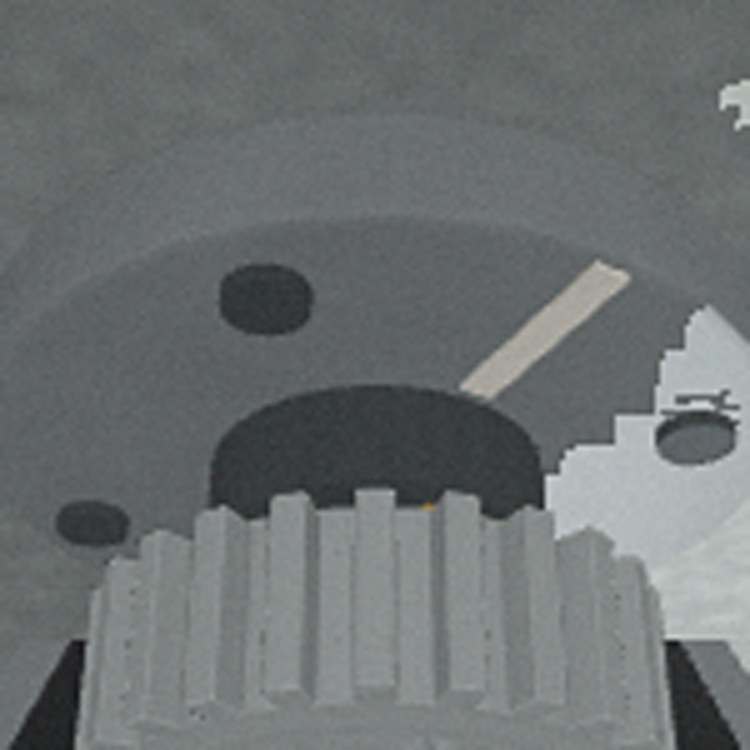

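Underside at ~34 mm with no contact force, already past the key top at 42, so the key is in the keyway. Going to the shoulder.

```bash
python3 -m creep '[[0,0,-0.03,0,0,0],[0,0,-0.06,0,0,0],[0,0,-0.06,0,0,0]]' 0
python3 -m creep '[[0,0,-0.01,0,0,0],[0,0,-0.02,0,0,0],[0,0,-0.02,0,0,0]]' 0
```

```text
time_s: 11.1
position: [0.4448, -0.0777, 0.0339]
orientation: [[0.704, -0.088, -0.705], [-0.063, -0.996, 0.062], [-0.708, 0.001, -0.706]]
contact_force: [-0.6, 0.2, -4.2]
gripper_width: 0.0614
time_s: 11.4
position: [0.4451, -0.0777, 0.0329]
orientation: [[0.704, -0.088, -0.705], [-0.063, -0.996, 0.062], [-0.708, 0.001, -0.707]]
contact_force: [-0.2, 0.4, 0.8]
gripper_width: 0.0617
```

Contact (Fz from −4 to +0.8 N) at TCP 32.9 mm means the underside is at about 26 mm, on the shoulder. Releasing and backing out along the tool axis.

```bash
python3 -m creep '[[0,0,0,0,0,0],[0,0,0,0,0,0],[0,0,0,0,0,0],[0,0,0,0,0,0],[0,0,0,0,0,0]]' 1
python3 -m creep '[[0.15,-0.01,0.15,0,0,0],[0.45,-0.04,0.45,0,0,0],[0.75,-0.07,0.75,0,0,0],[1,-0.09,1,0,0,0],[1,-0.09,1,0,0,0]]' 1
python3 - <<'E'
from held import *
s=bot.get_state(); print(np.round(s['q'],3),s['position'])
m=grab('wrist','13');crop(m,106,0,300,225,2.66,'pics/w13.png')
m=grab('side','13');crop(m,250,160,100,80,7,'pics/d13.png')
P=cloud(m); 
k=(np.hypot(P[...,0]-.45,P[...,1]+.078)<.03)&(np.hypot(P[...,0]-.45,P[...,1]+.078)>.018)&(P[...,2]>.03); print('side top z',np.median(P[k][:,2]),k.sum())
m=load('wrist13.npz');P=cloud(m)
k=(np.hypot(P[...,0]-.452,P[...,1]+.078)<.028)&(np.hypot(P[...,0]-.452,P[...,1]+.078)>.018)&(P[...,2]>.03);print('wrist top z',np.median(P[k][:,2]),np.percentile(P[k][:,2],[10,90]),k.sum())
E
```

```text
time_s: 11.9
position: [0.445, -0.0777, 0.0324]
orientation: [[0.704, -0.088, -0.705], [-0.063, -0.996, 0.062], [-0.707, 0.001, -0.707]]
contact_force: [-0.7, 0.5, 0.0]
gripper_width: 0.0851
time_s: 12.4
position: [0.5493, -0.0867, 0.135]
orientation: [[0.711, -0.089, -0.698], [-0.064, -0.996, 0.062], [-0.701, 0.0, -0.713]]
contact_force: [0.1, -0.2, -0.1]
gripper_width: 0.0852
[ 0.201  0.797 -0.199  1.407  0.083  1.727 -1.677] [ 0.54928663 -0.08665564  0.13499977]
side top z 0.044427835755838696 304
wrist top z 0.04620256278528617 [0.04235147 0.0466824 ] 691
```

View pics/w13.png

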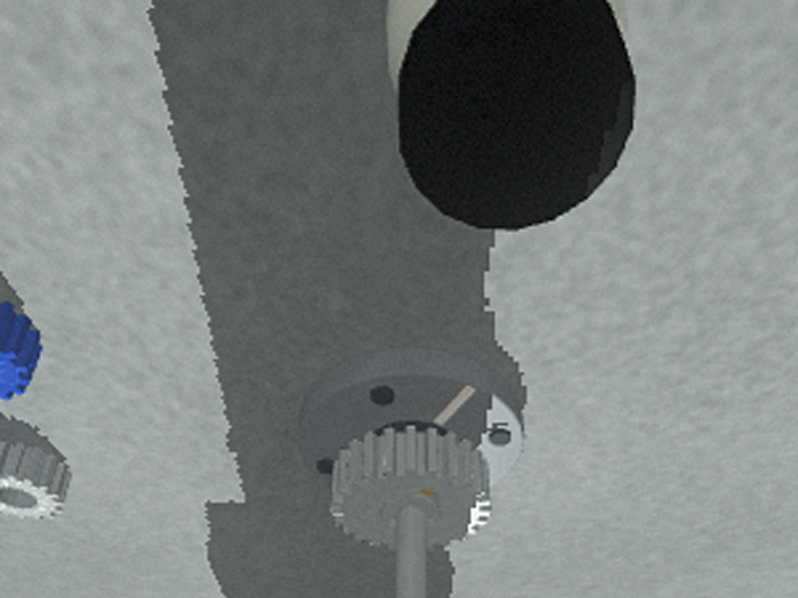

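View pics/d13.png

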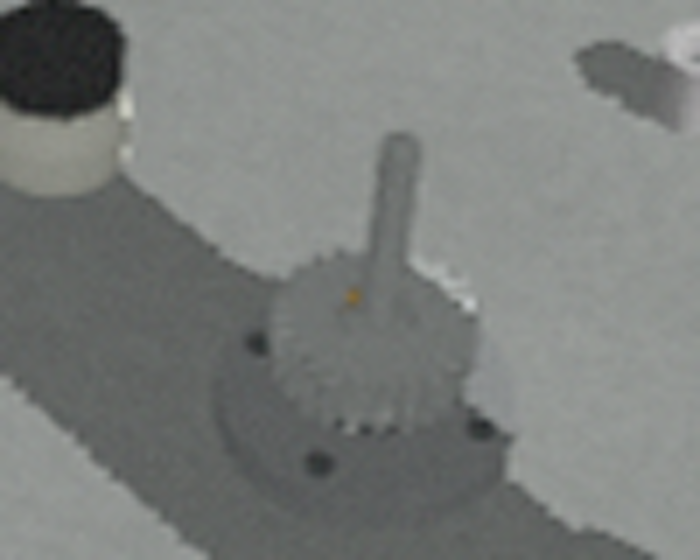

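The gear is home: top at 46 mm, key visible in the keyway. Straightening the tool and moving towards the sleeve.

```bash
python3 -m creep '[[-0.1,-0.3,0.4,0,0,0],[-0.2,-0.6,0.8,-0.008,-0.09,0],[-0.3,-0.8,0.8,-0.016,-0.18,0],[-0.4,-1,0.8,-0.024,-0.27,0],[-0.5,-1,0.8,-0.032,-0.36,0],[-0.5,-1,0.8,-0.040,-0.45,0],[-0.5,-1,0.8,-0.044,-0.498,0],[-0.5,-1,0.8,-0.044,-0.498,0]]' 1
python3 -m creep '[[-0.4,-0.4,0,0,0,0],[-0.8,-0.7,0,0,0,0],[-0.9,-0.7,0,0,0,0],[-0.9,-0.7,0,0,0,0]]' 0.7
python3 - <<'E'
from held import *
m=grab('wrist','14'); s=bot.get_state(); print(np.round(s['q'],3),s['position'],np.round(s['orientation'],3).tolist())
cv2.imwrite('pics/w14.png',cv2.resize(m['p'][:,:,::-1],(800,600),interpolation=cv2.INTER_CUBIC))
sel,cc,r,Q=topfit(m,(.448,-.278),.028,.022,.004); print('sleeve',len(Q),cc.round(4),r,Q.mean(0))
E
```

```text
time_s: 13.3
position: [0.4907, -0.1867, 0.2114]
orientation: [[0.996, -0.091, -0.004], [-0.091, -0.996, -0.0], [-0.004, 0.001, -1.0]]
contact_force: [0.4, -0.5, 0.7]
gripper_width: 0.0857
time_s: 13.7
position: [0.4025, -0.2577, 0.2111]
orientation: [[0.996, -0.093, -0.005], [-0.093, -0.996, 0.001], [-0.005, -0.001, -1.0]]
contact_force: [0.4, -0.5, -0.1]
gripper_width: 0.0598
[ 0.641  0.18  -0.185  1.997  0.04   0.97  -1.225] [ 0.40456386 -0.25654783  0.21150609] [[0.996, -0.09, -0.002], [-0.09, -0.996, 0.001], [-0.002, -0.001, -1.0]]
sleeve 336 [ 0.4481 -0.2789] 0.015190760605037212 [ 0.4481983  -0.27902453]
```

View pics/w14.png

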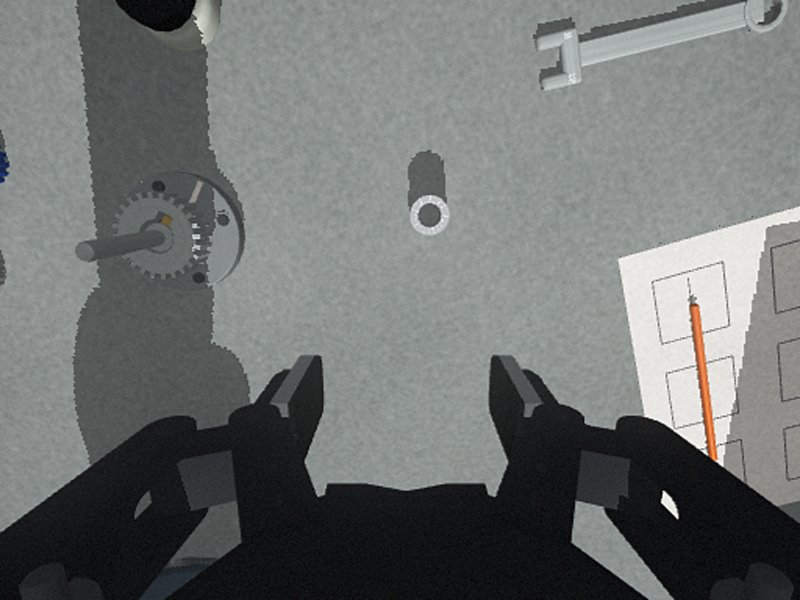

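Sleeve at (429,215), which gives (0.4481, −0.2790) with r 15.2 mm as expected. Approaching it.

```bash
python3 -m creep '[[0.3,-0.15,-0.3,0,0,0],[0.436,-0.224,-0.6,0,0,0],[0.436,-0.224,-1,0,0,0],[0.436,-0.224,-1,0,0,0],[0.436,-0.224,-1,0,0,0]]' 0.7
python3 - <<'E'
from held import *
s=bot.get_state(); print(s['position'],np.round(s['orientation'],3)[:2,0])
E
```

```text
time_s: 14.25
position: [0.4496, -0.2777, 0.1119]
orientation: [[0.996, -0.086, -0.002], [-0.086, -0.996, 0.002], [-0.002, -0.001, -1.0]]
contact_force: [-0.3, -0.1, 0.0]
gripper_width: 0.0595
[ 0.44962299 -0.27766508  0.11191764] [ 0.996 -0.086]
```

```bash
python3 -m creep '[[-0.015,-0.013,-0.4,0,0,0],[-0.015,-0.013,-0.7,0,0,0],[-0.015,-0.013,-0.9,0,0,0],[-0.015,-0.013,-1,0,0,0],[-0.015,-0.013,-1,0,0,0]]' 0.7
python3 - <<'E'
from held import *
s=bot.get_state(); print(s['position'],s['contact_force'])
m=grab('wrist','15'); crop(m,130,150,250,150,3,'pics/w15.png')
E
```

```text
time_s: 14.75
position: [0.448, -0.2803, 0.0129]
orientation: [[0.996, -0.088, 0.0], [-0.088, -0.996, -0.0], [0.0, 0.0, -1.0]]
contact_force: [1.6, 0.6, 0.5]
gripper_width: 0.0596
[ 0.44798499 -0.28026066  0.0128733 ] [1.56139292 0.60876156 0.53335495]
```

View pics/w15.png

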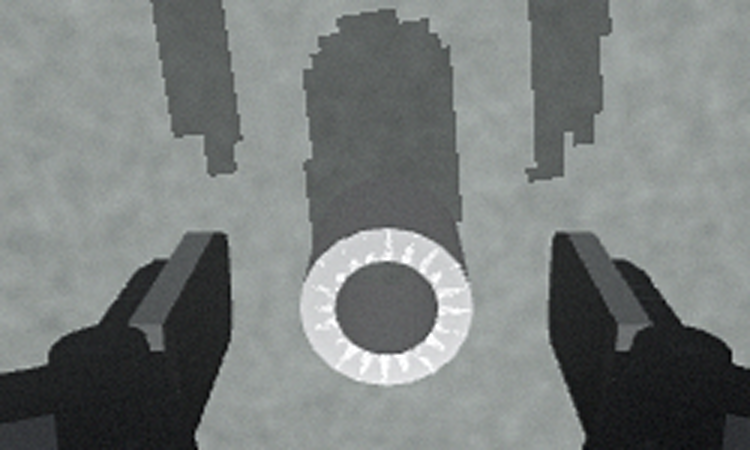

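Sleeve at x=387 between the pads (232 and 550). Lowering 4 mm and closing.

```bash
python3 -m creep '[[0,0.01,-0.04,0,0,0],[0,0.01,-0.04,0,0,0]]' 0.7
python3 -m creep '[[0,0,0,0,0,0],[0,0,0,0,0,0],[0,0,0,0,0,0],[0,0,0,0,0,0],[0,0,0,0,0,0],[0,0,0,0,0,0]]' 0
python3 -m creep '[[0,0,0.2,0,0,0],[0,0,0.6,0,0,0],[0,0,1,0,0,0],[0,0,1,0,0,0]]' 0
python3 -m creep '[[0,0.2,0.4,0,0,0],[0,0.6,0.6,0,0,0],[0,1,0.6,0,0,0],[0,1,0.6,0,0,0]]' 0
python3 - <<'E'
from held import *
s=bot.get_state(); print(s['position'],s['contact_force'],np.round(s['orientation'],3)[:2,0],s['gripper_width'])
m=grab('wrist','16'); cv2.imwrite('pics/w16.png',cv2.resize(m['p'][:,:,::-1],(800,600),interpolation=cv2.INTER_CUBIC))
E
```

```text
time_s: 15.0
position: [0.4479, -0.2795, 0.0092]
orientation: [[0.996, -0.089, 0.001], [-0.089, -0.996, -0.001], [0.001, 0.001, -1.0]]
contact_force: [-1.3, 0.1, 0.1]
gripper_width: 0.0598
time_s: 15.6
position: [0.4475, -0.2797, 0.0091]
orientation: [[0.996, -0.089, 0.0], [-0.089, -0.996, -0.001], [0.0, 0.001, -1.0]]
contact_force: [-0.8, 0.7, 5.7]
gripper_width: 0.0276
time_s: 16.0
position: [0.4506, -0.2812, 0.1135]
orientation: [[0.996, -0.089, 0.009], [-0.089, -0.996, -0.006], [0.01, 0.005, -1.0]]
contact_force: [0.6, -1.1, -0.2]
gripper_width: 0.0283
time_s: 16.4
position: [0.4473, -0.1737, 0.1686]
orientation: [[0.997, -0.08, -0.0], [-0.08, -0.997, 0.002], [-0.0, -0.002, -1.0]]
contact_force: [-0.4, 0.2, -1.3]
gripper_width: 0.0282
[ 0.4472633  -0.17371862  0.1685545 ] [-0.38079791  0.17313919 -1.26753772] [ 0.997 -0.08 ] 0.02823412098052496
```

View pics/w16.png

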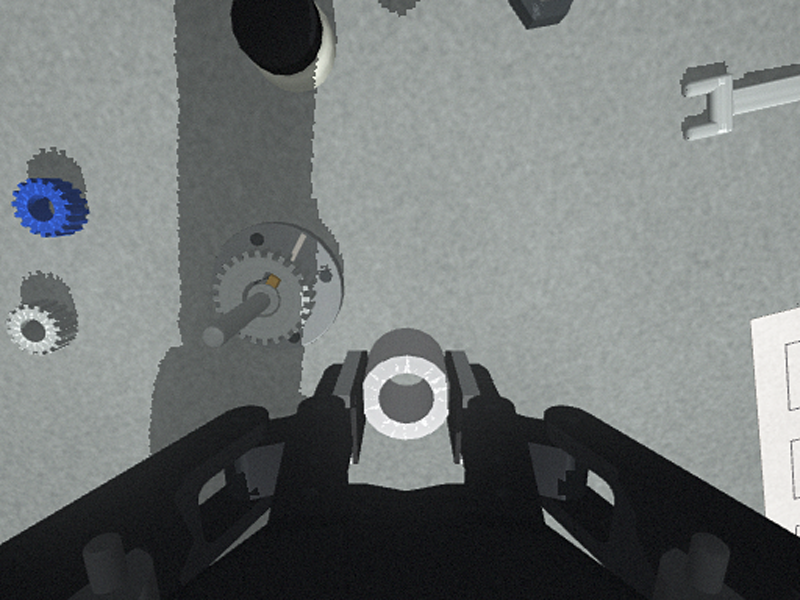

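Sleeve held upright at (405,395); the stand with the seated gear is at (260,295). Measuring the sleeve offset in hand.

```bash
cat >> h.py <<'E'
def heldtop(m,pos,htop,rad=.03,tol=.003,thr=0):
    sel,cc,r,Q=topfit(m,pos[:2],pos[2]+htop,rad,tol); 
    P=cloud(m); sel&=m['p'].min(2)>thr
    X=cast(m,*np.nonzero(sel)[::-1],pos[2]+htop)[:,:2]
    c,r=cv2.minEnclosingCircle(X.astype(np.float32)); return sel,np.array(c),r,np.median(P[sel][:,2])
E
python3 - <<'E'
from held import *
m=load('wrist16.npz'); p=[.44726,-.17372,.16855]
sel,c,r,z=heldtop(m,p,.019,.022,.004,140); print(c-p[:2],r,z-p[2],sel.sum())
sel,cc,r,Q=topfit(m,(.452,-.078),.118,.02,.004); print('shaft',cc.round(4),r,len(Q))
E
```

```text
[0.00040819 0.00065183] 0.01523576583713293 0.019280131990746185 1513
shaft [ 0.4513 -0.0796] 0.006811261177062988 196
```

```bash
python3 -m creep '[[0.02,0.4,0,0,0,0],[0.042,0.8,0,0,0,0],[0.042,0.95,0,0,0,0],[0.042,0.95,-0.1,0,0,0],[0.042,0.95,-0.3,0,0,0],[0.042,0.95,-0.3,0,0,0]]' 0
python3 - <<'E'
from held import *
s=bot.get_state(); p=s['position']; print(p,s['contact_force'],np.round(s['orientation'],3).tolist())
m=grab('wrist','17'); crop(m,170,150,180,140,4.4,'pics/w17.png')
sel,c,r,z=heldtop(m,p,.019,.022,.004,60); print(c-p[:2],r,z-p[2],sel.sum())
m=grab('side','17');crop(m,250,110,100,120,5,'pics/d17.png')
m=grab('scene','17');crop(m,160,130,100,100,5,'pics/s17.png')
a=cv2.imread('pics/d17.png');b=cv2.imread('pics/s17.png'); cv2.imwrite('pics/ds17.png',cv2.hconcat([a[:500,:400],b[:500,:400]]))
E
```

```text
time_s: 17.05
position: [0.449, -0.0861, 0.1354]
orientation: [[0.996, -0.091, -0.007], [-0.091, -0.996, 0.0], [-0.007, 0.0, -1.0]]
contact_force: [0.1, -0.4, -0.7]
gripper_width: 0.028
[ 0.44897056 -0.08614132  0.13544165] [ 0.12916419 -0.37765241 -0.65478763] [[0.996, -0.091, -0.007], [-0.091, -0.996, 0.0], [-0.007, 0.0, -1.0]]
[ 0.00269499 -0.0001125 ] 0.020832546055316925 0.019149545925429723 1924
```

View pics/w17.png

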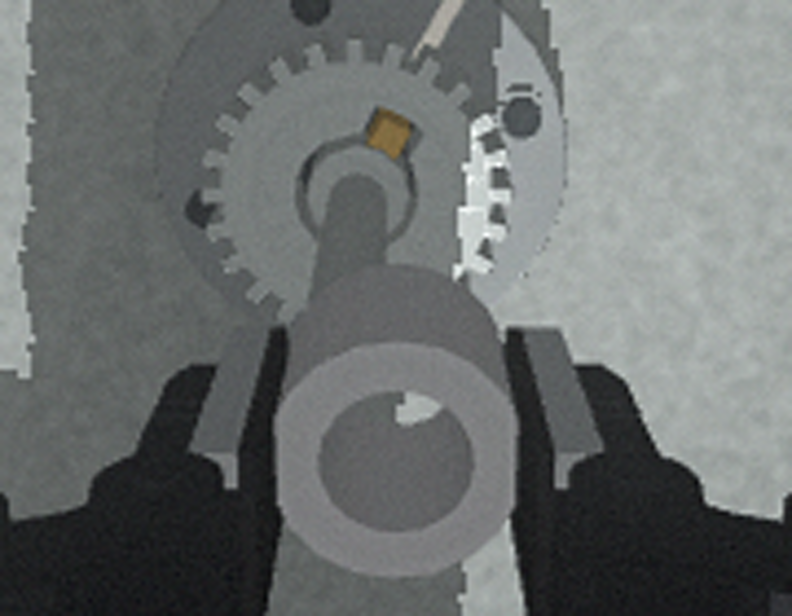

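View pics/ds17.png

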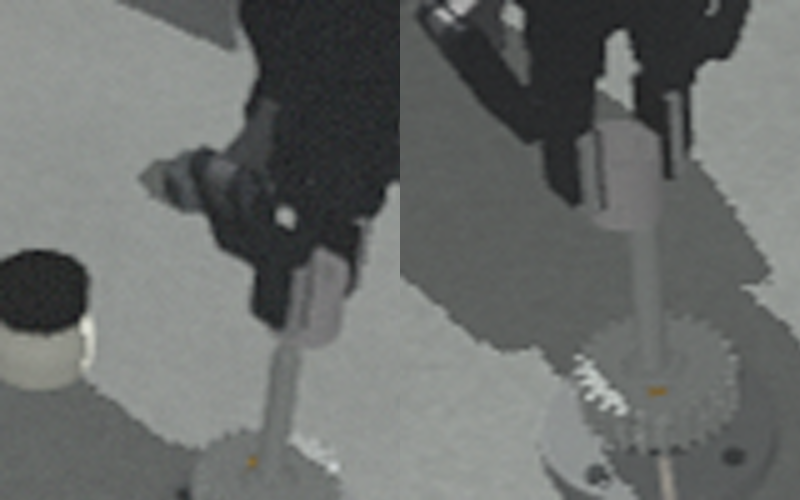

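The crop shows the key inside the gear's keyway at (390,132). The tool stopped short in y (−0.0861 instead of −0.0788); correcting.

```bash
python3 -m creep '[[0.025,0.074,0,0,0,0],[0.025,0.074,0,0,0,0],[0.025,0.074,0,0,0,0]]' 0
python3 - <<'E'
from held import *
s=bot.get_state(); p=s['position']; print(np.round(s['q'],3),p,s['contact_force'],np.round(s['orientation'],3).tolist())
m=grab('wrist','18'); crop(m,170,150,180,140,4.4,'pics/w18.png')
m=grab('side','18');crop(m,250,110,100,120,5,'pics/d17.png')
m=grab('scene','18');crop(m,160,130,100,100,5,'pics/s17.png')
a=cv2.imread('pics/d17.png');b=cv2.imread('pics/s17.png'); cv2.imwrite('pics/ds18.png',cv2.hconcat([a[:500,:400],b[:500,:400]]))
E
```

```text
time_s: 17.5
position: [0.4543, -0.0768, 0.1388]
orientation: [[0.996, -0.088, 0.001], [-0.088, -0.996, -0.0], [0.001, 0.0, -1.0]]
contact_force: [0.1, 0.1, -1.5]
gripper_width: 0.028
[ 0.328  0.253 -0.291  2.11   0.102  0.79  -1.686] [ 0.45430503 -0.07675147  0.13878942] [ 0.11418755  0.05594199 -1.49350586] [[0.996, -0.088, 0.001], [-0.088, -0.996, -0.0], [0.001, 0.0, -1.0]]
```

View pics/w18.png

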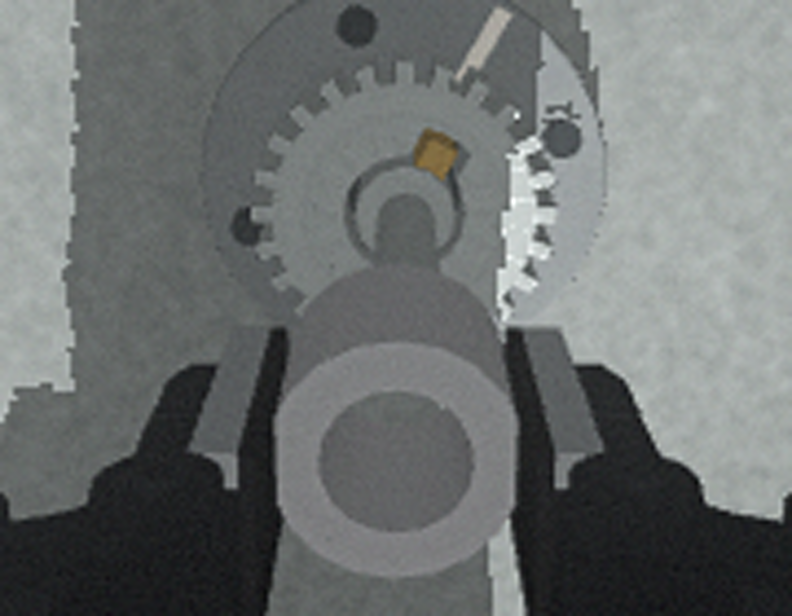

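View pics/ds18.png

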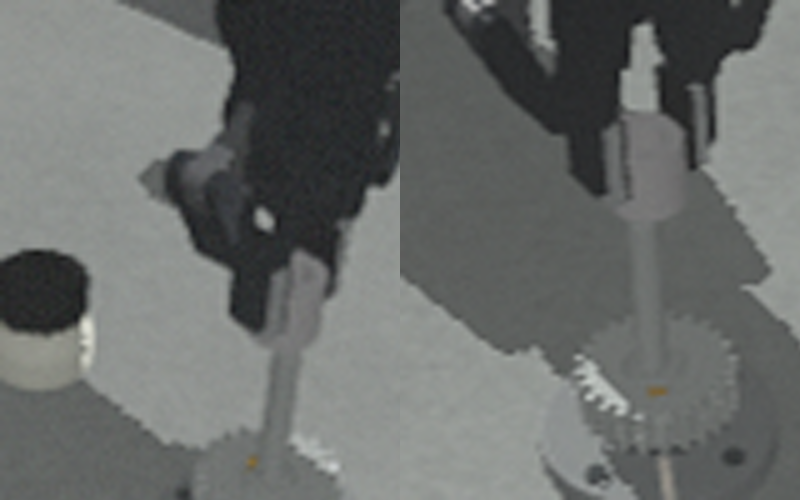

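```bash
python3 -m creep '[[-0.025,-0.018,0,0,0,0],[-0.025,-0.018,0,0,0,0],[-0.025,-0.018,0,0,0,0]]' 0
python3 - <<'E'
from held import *
m=grab('wrist','19');s=bot.get_state(); p=s['position']; print(p)
for h in (.026,):
  P=cloud(m)
  sel,cc2,r,Q=topfit(m,(.452,-.078),.014,.06,.003); print('base',len(Q),cc2.round(4),r)
  sel,cc2,r,Q=topfit(m,(.452,-.078),.046,.036,.003); print('gear',len(Q),cc2.round(4),r)
E
```

```text
time_s: 17.95
position: [0.4512, -0.079, 0.1383]
orientation: [[0.996, -0.089, -0.0], [-0.089, -0.996, -0.0], [-0.0, 0.0, -1.0]]
contact_force: [0.2, -0.1, -1.0]
gripper_width: 0.028
[ 0.4513578  -0.07888451  0.1383556 ]
base 2660 [ 0.452 -0.078] 0.047757744789123535
gear 2382 [ 0.4528 -0.0777] 0.03220166638493538
```

Base centre reads (0.452, −0.078) again and the sleeve axis is ≈(0.4518, −0.0783). Lowering over the tip.

```bash
python3 -m creep '[[0,0,-0.1,0,0,0],[0,0,-0.2,0,0,0],[0,0,-0.3,0,0,0],[0,0,-0.3,0,0,0]]' 0
python3 - <<'E'
from held import *
m=grab('wrist','20');s=bot.get_state(); p=s['position']; print(p,s['contact_force'])
crop(m,170,150,180,140,4.4,'pics/w20.png')
E
```

```text
time_s: 18.4
position: [0.45, -0.0786, 0.1064]
orientation: [[0.996, -0.089, -0.004], [-0.089, -0.996, 0.001], [-0.004, -0.0, -1.0]]
contact_force: [-0.2, -0.3, -0.5]
gripper_width: 0.028
[ 0.45060813 -0.0786317   0.10719546] [ 0.04893713 -0.09030749 -0.34132832]
```

View pics/w20.png

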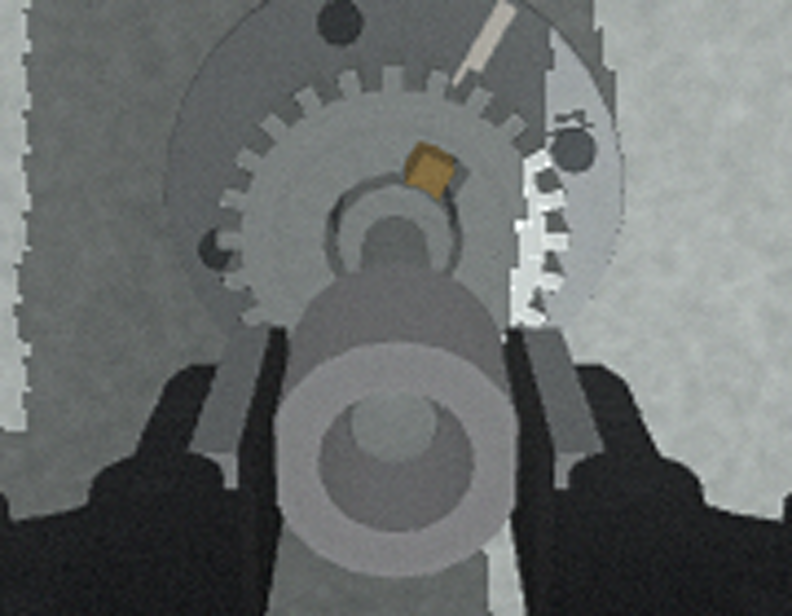

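Shaft tip is inside the sleeve bore at (393,425), no force. Lowering on down.

```bash
python3 -m creep '[[0.008,0.003,-0.15,0,0,0],[0.008,0.003,-0.3,0,0,0],[0.008,0.003,-0.42,0,0,0],[0.008,0.003,-0.47,0,0,0],[0.008,0.003,-0.47,0,0,0]]' 0
python3 - <<'E'
from held import *
m=grab('wrist','21');s=bot.get_state(); p=s['position']; print(p,s['contact_force'])
crop(m,170,150,180,140,4.4,'pics/w21.png')
m=grab('side','21');crop(m,250,110,100,120,5,'pics/d21.png')
E
```

```text
time_s: 18.95
position: [0.4518, -0.0784, 0.0608]
orientation: [[0.996, -0.089, -0.002], [-0.089, -0.996, 0.0], [-0.002, 0.0, -1.0]]
contact_force: [-1.1, 0.0, -0.6]
gripper_width: 0.0279
[ 0.45229388 -0.07846063  0.06132326] [ 0.91284058  0.09297168 -1.06969824]
```

View pics/w21.png

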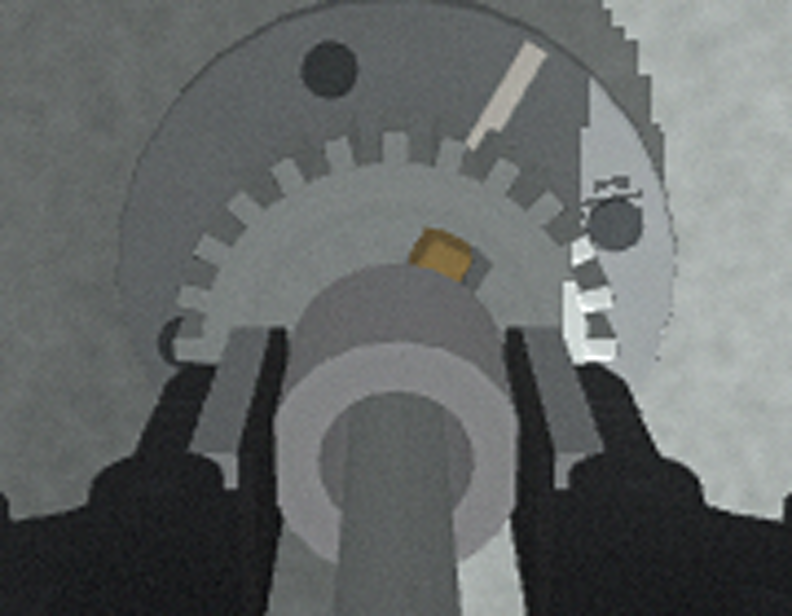

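View pics/d21.png

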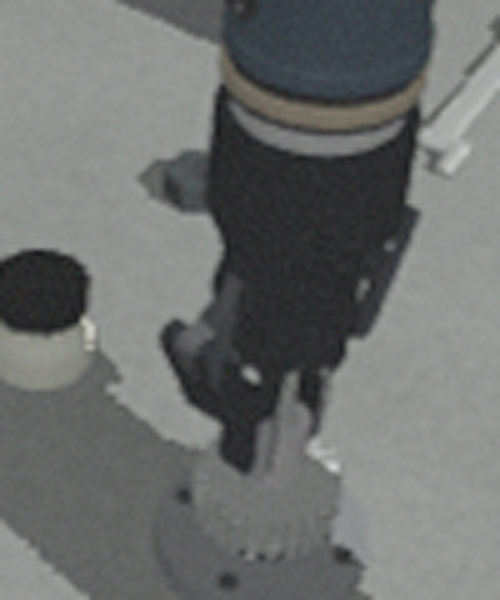

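```bash
python3 -m creep '[[0,0,-0.03,0,0,0],[0,0,-0.05,0,0,0],[0,0,-0.05,0,0,0]]' 0
python3 -m creep '[[0,0,-0.01,0,0,0],[0,0,-0.02,0,0,0],[0,0,-0.02,0,0,0]]' 0
```

```text
time_s: 19.35
position: [0.4521, -0.0785, 0.0563]
orientation: [[0.996, -0.089, -0.0], [-0.089, -0.996, -0.0], [-0.0, 0.0, -1.0]]
contact_force: [-1.4, 0.2, -0.4]
gripper_width: 0.0277
time_s: 19.65
position: [0.4524, -0.0785, 0.0551]
orientation: [[0.996, -0.089, -0.0], [-0.089, -0.996, -0.001], [-0.0, 0.001, -1.0]]
contact_force: [-2.2, -0.8, 6.7]
gripper_width: 0.028
```

Seated (Fz +6.7 N at 55.1 mm, as predicted). Releasing and rising straight up.

```bash
python3 -m creep '[[0,0,0,0,0,0],[0,0,0,0,0,0],[0,0,0,0,0,0],[0,0,0,0,0,0]]' 0.7
python3 -m creep '[[0,0,0.15,0,0,0],[0,0,0.5,0,0,0],[0,0,1,0,0,0],[0,0,1,0,0,0]]' 0.7
python3 -m creep '[[0,0.2,0.4,0,0,0],[0,0.5,0.7,0,0,0],[0,0.5,0.7,0,0,0],[0,0.5,0.7,0,0,0]]' 0.7
python3 - <<'E'
from held import *
m=grab('wrist','22');s=bot.get_state(); p=s['position']; print(p,np.round(s['q'],3))
cv2.imwrite('pics/w22.png',cv2.resize(m['p'][:,:,::-1],(800,600),interpolation=cv2.INTER_CUBIC))
sel,cc,r,Q=topfit(m,(.452,-.078),.074,.022,.003); print('sleeve top',len(Q),cc.round(4),r)
sel,cc,r,Q=topfit(m,(.4363,.1045),.018,.026,.004); print('pinion',len(Q),cc.round(4),r)
E
```

```text
time_s: 20.05
position: [0.4522, -0.0785, 0.0542]
orientation: [[0.996, -0.089, -0.0], [-0.089, -0.996, -0.0], [-0.0, 0.0, -1.0]]
contact_force: [0.0, -0.8, -0.2]
gripper_width: 0.0601
time_s: 20.45
position: [0.4564, -0.0788, 0.1599]
orientation: [[0.996, -0.089, 0.012], [-0.089, -0.996, -0.002], [0.012, 0.001, -1.0]]
contact_force: [0.3, -1.5, -0.7]
gripper_width: 0.0598
time_s: 20.85
position: [0.4522, -0.0282, 0.2244]
orientation: [[0.996, -0.087, 0.0], [-0.087, -0.996, -0.001], [0.001, 0.001, -1.0]]
contact_force: [-0.3, -0.4, -0.9]
gripper_width: 0.0599
[ 0.45150515 -0.02898031  0.22352503] [ 0.284  0.132 -0.342  2.029  0.054  0.99  -1.744]
sleeve top 331 [ 0.4535 -0.0777] 0.015438010916113853
pinion 497 [0.436 0.105] 0.020719917491078377
```

View pics/w22.png

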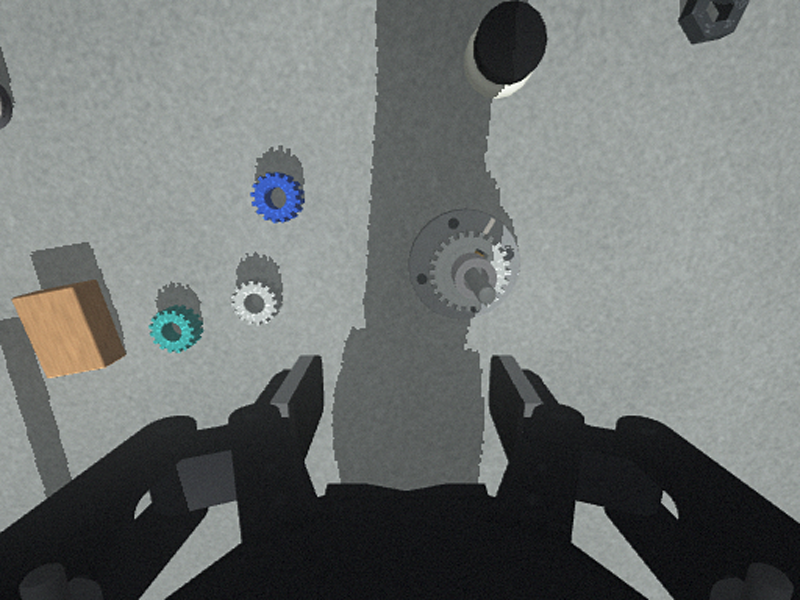

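Sleeve seated at (470,270), top at 74 mm. Candidates for the small gear: blue (277,197), teal (175,330), steel (254,303). The bare-steel one fits; the coloured ones are the look-alikes. I'll confirm in an enlarged crop and get the tooth phase.

```bash
cat >> h.py <<'E'
def phase(m,c,z,n,radii):
    V=m['p'].mean(2).astype(np.float32); ang=np.radians(np.arange(0,360,.5))
    for rr in radii:
        uv=proj(m,np.stack([c[0]+rr*np.cos(ang),c[1]+rr*np.sin(ang),np.full_like(ang,z)],1)).astype(np.float32)
        s=cv2.remap(V,uv[:,0][None],uv[:,1][None],cv2.INTER_LINEAR)[0]
        F=(s*np.exp(1j*n*ang)).sum(); print('r',rr,'phase %.2f mod %.1f'%(np.degrees(np.angle(F))/n%(360/n),360/n),abs(F)/len(s))
E
python3 - <<'E'
from h import *
m=load('wrist22.npz'); phase(m,(.436,.105),.018,16,(.0165,.0175,.0185,.0195))
crop(m,85,100,130,130,6,'pics/w22c.png')
E
```

```text
r 0.0165 phase 20.42 mod 22.5 8.381063333201935
r 0.0175 phase 21.07 mod 22.5 14.401852153113705
r 0.0185 phase 21.61 mod 22.5 15.310302878903796
r 0.0195 phase 21.96 mod 22.5 8.938402857069116
```

View pics/w22c.png

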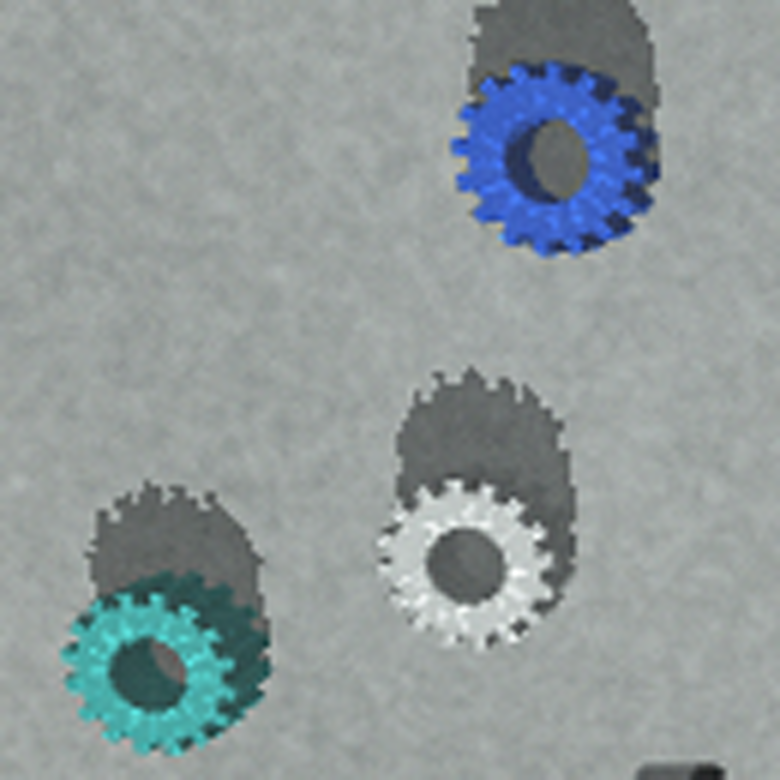

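The crop confirms the bare-steel gear at (465,565) is the pinion. Its tooth phase is 21.3 mod 22.5, so the jaw axis goes at 66.3°, a yaw of −18.7°, which keeps clear of the blue and teal gears.

```bash
python3 -m creep '[[-0.08,0.4,0,0,0,-0.08],[-0.1,0.8,0,0,0,-0.16],[-0.155,1,0,0,0,-0.208],[-0.155,1,0,0,0,-0.208],[-0.155,1,0,0,0,-0.208]]' 0.7
python3 -m creep '[[0,0.34,-0.3,0,0,0],[0,0.34,-0.7,0,0,0],[0,0.34,-1,0,0,0],[0,0.34,-1,0,0,0],[0,0.34,-1,0,0,0]]' 0.7
python3 - <<'E'
from held import *
m=grab('wrist','23');s=bot.get_state(); p=s['position']; print(p,np.round(s['q'],3)); y=s['orientation'][:,1] if hasattr(s['orientation'],'shape') else np.array(s['orientation'])[:,1]; print('jaw az',np.degrees(np.arctan2(y[1],y[0]))%180)
cv2.imwrite('pics/w23.png',cv2.resize(m['p'][:,:,::-1],(800,600),interpolation=cv2.INTER_CUBIC))
sel,cc,r,Q=topfit(m,(.436,.105),.018,.026,.003); print('pinion',len(Q),cc.round(4),r)
phase(m,cc,.018,16,(.0175,.0185))
E
```

```text
time_s: 21.4
position: [0.4362, 0.0702, 0.2231]
orientation: [[0.915, -0.404, -0.003], [-0.404, -0.915, -0.001], [-0.002, 0.002, -1.0]]
contact_force: [-0.1, -0.2, -1.0]
gripper_width: 0.0599
time_s: 21.9
position: [0.437, 0.1041, 0.1242]
orientation: [[0.914, -0.406, -0.002], [-0.406, -0.914, -0.001], [-0.001, 0.001, -1.0]]
contact_force: [-0.1, 0.4, 1.2]
gripper_width: 0.0598
[0.43778674 0.10460934 0.12514526] [ 0.031  0.272 -0.416  2.139  0.159  0.758 -2.475]
jaw az 66.07193688858656
pinion 887 [0.4362 0.1057] 0.020383387804031372
r 0.0175 phase 21.25 mod 22.5 19.68799720121316
r 0.0185 phase 21.26 mod 22.5 20.768675615432038
```

View pics/w23.png

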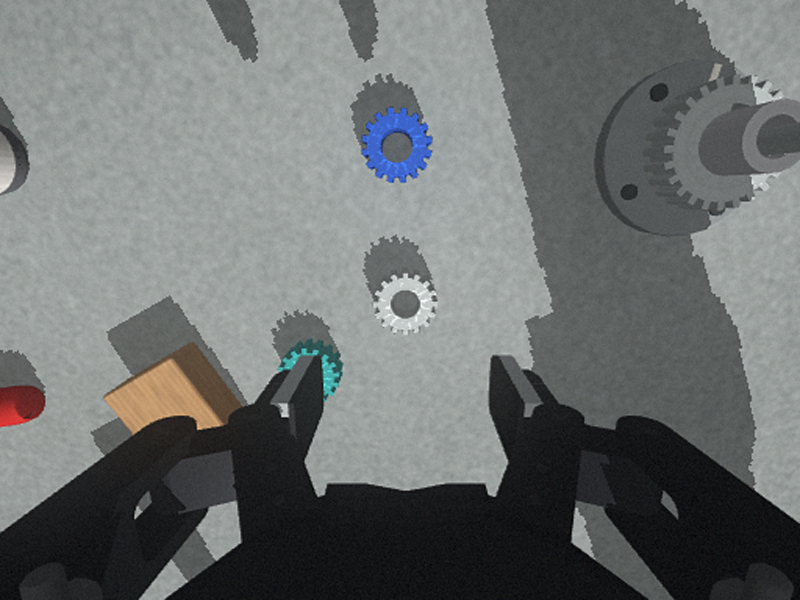

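Pinion at (404,303), which gives (0.4362, 0.1057) with r 20.4 mm. Descending; the teal gear's nearest edge is about 20 mm from the finger.

```bash
python3 -m creep '[[-0.016,0.011,-0.3,0,0,0],[-0.016,0.011,-0.6,0,0,0],[-0.016,0.011,-0.9,0,0,0],[-0.016,0.011,-1,0,0,0],[-0.016,0.011,-1,0,0,0],[-0.016,0.011,-1,0,0,0]]' 0.7
python3 - <<'E'
from held import *
s=bot.get_state(); p=s['position']; print(p,s['contact_force'])
m=grab('wrist','24');crop(m,130,150,250,150,3,'pics/w24.png')
E
```

```text
time_s: 22.55
position: [0.4365, 0.1069, 0.0258]
orientation: [[0.915, -0.404, 0.003], [-0.404, -0.915, 0.001], [0.002, -0.002, -1.0]]
contact_force: [0.1, -0.7, 0.4]
gripper_width: 0.0596
[0.43654673 0.10690926 0.02577454] [ 0.12579854 -0.74262301  0.3879666 ]
```

View pics/w24.png

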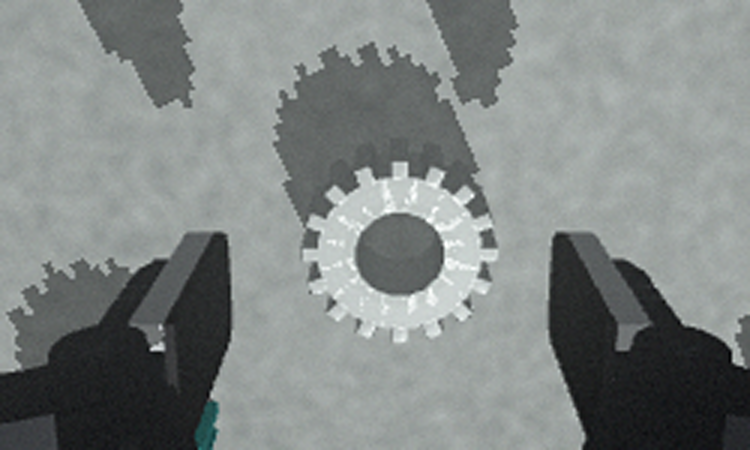

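Teeth are aligned with the jaws and the pinion is centred (400 vs midline 391). Lowering the last 21 mm, closing and lifting.

```bash
python3 -m creep '[[-0.003,-0.01,-0.1,0,0,0],[-0.003,-0.01,-0.2,0,0,0],[-0.003,-0.01,-0.215,0,0,0],[-0.003,-0.01,-0.215,0,0,0]]' 0.7
python3 -m creep '[[0,0,0,0,0,0],[0,0,0,0,0,0],[0,0,0,0,0,0],[0,0,0,0,0,0],[0,0,0,0,0,0],[0,0,0,0,0,0]]' 0
python3 -m creep '[[0,0,0.2,0,0,0],[0,0,0.6,0,0,0],[0,0,1,0,0,0],[0,0,1,0,0,0]]' 0
python3 -m creep '[[0,-0.2,0.4,0,0,0],[0.05,-0.6,0.8,0,0,0],[0.1,-0.9,0.8,0,0,0],[0.1,-0.9,0.8,0,0,0],[0.1,-0.9,0.8,0,0,0]]' 0
python3 - <<'E'
from held import *
s=bot.get_state(); p=s['position']; print(p,s['contact_force'],np.round(s['orientation'],3)[:2,0],np.round(s['q'],3))
m=grab('wrist','25'); cv2.imwrite('pics/w25.png',cv2.resize(m['p'][:,:,::-1],(800,600),interpolation=cv2.INTER_CUBIC))
sel,c,r,z=heldtop(m,p,.014,.026,.004,90); print(c-p[:2],r,z-p[2],sel.sum())
E
```

```text
time_s: 23.0
position: [0.4344, 0.1055, 0.0023]
orientation: [[0.915, -0.404, -0.002], [-0.404, -0.915, -0.001], [-0.001, 0.001, -1.0]]
contact_force: [-0.7, 0.2, 0.0]
gripper_width: 0.0598
time_s: 23.6
position: [0.4349, 0.1057, 0.0033]
orientation: [[0.915, -0.404, 0.0], [-0.404, -0.915, -0.0], [0.0, -0.0, -1.0]]
contact_force: [-1.2, -0.2, 6.3]
gripper_width: 0.0381
time_s: 24.0
position: [0.4382, 0.1067, 0.107]
orientation: [[0.915, -0.404, 0.01], [-0.404, -0.915, 0.002], [0.008, -0.006, -1.0]]
contact_force: [2.1, -1.0, -0.8]
gripper_width: 0.0381
time_s: 24.5
position: [0.4441, 0.0148, 0.1819]
orientation: [[0.914, -0.406, -0.002], [-0.406, -0.914, -0.0], [-0.002, 0.001, -1.0]]
contact_force: [0.9, 0.4, -1.9]
gripper_width: 0.038
[0.44412197 0.01475064 0.18193309] [ 0.87519093  0.35897056 -1.94040436] [ 0.914 -0.406] [ 0.195  0.172 -0.358  2.094  0.077  0.889 -2.196]
[ 0.00412857 -0.00080141] 0.02380720153450966 0.015009179184160337 2892
```

View pics/w25.png

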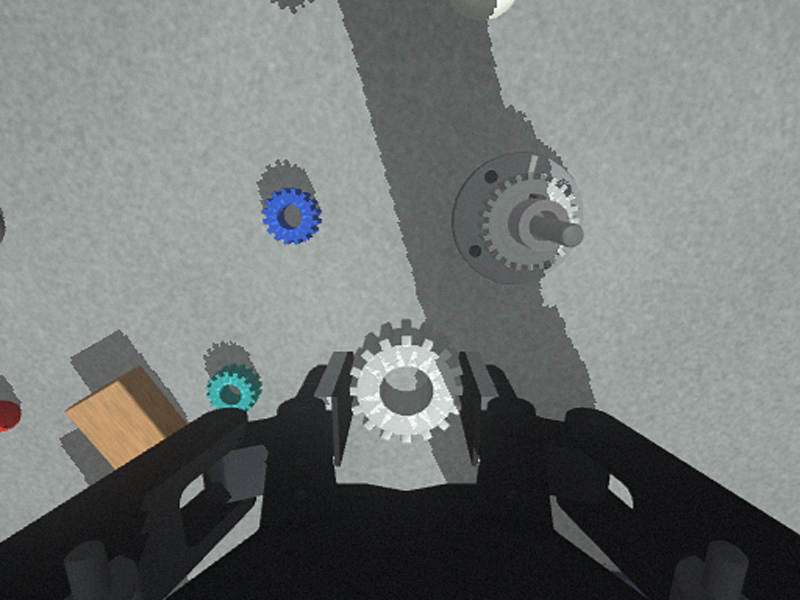

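Pinion held flat at (406,390), teal and blue untouched. Moving above the shaft.

```bash
python3 -m creep '[[0.03,-0.4,0,0,0,0],[0.06,-0.8,0,0,0,0],[0.07,-0.923,0,0,0,0],[0.07,-0.923,0,0,0,0],[0.07,-0.923,-0.2,0,0,0],[0.07,-0.923,-0.4,0,0,0],[0.07,-0.923,-0.4,0,0,0]]' 0
python3 - <<'E'
from held import *
s=bot.get_state(); p=s['position']; print(p,s['contact_force'])
m=grab('wrist','26'); crop(m,170,130,180,140,4.4,'pics/w26.png')
sel,c,r,z=heldtop(load('wrist25.npz'),[0.44412197,0.01475064,0.18193309],.0147,.026,.0015,140); print(c-[0.44412197,0.01475064],r,z,sel.sum())
sel,cc2,r,Q=topfit(m,(.452,-.078),.014,.06,.003); print('base',len(Q),cc2.round(4),r)
E
```

```text
time_s: 25.25
position: [0.4495, -0.074, 0.1403]
orientation: [[0.916, -0.4, -0.007], [-0.4, -0.916, 0.002], [-0.007, 0.001, -1.0]]
contact_force: [-0.8, 0.8, -1.8]
gripper_width: 0.0379
[ 0.44952324 -0.07399817  0.14032219] [-0.84321963  0.75278424 -1.8000407 ]
[0.00074889 0.00047584] 0.019837044179439545 0.19700055773498693 2199
base 2619 [ 0.452 -0.078] 0.047769296914339066
```

View pics/w26.png

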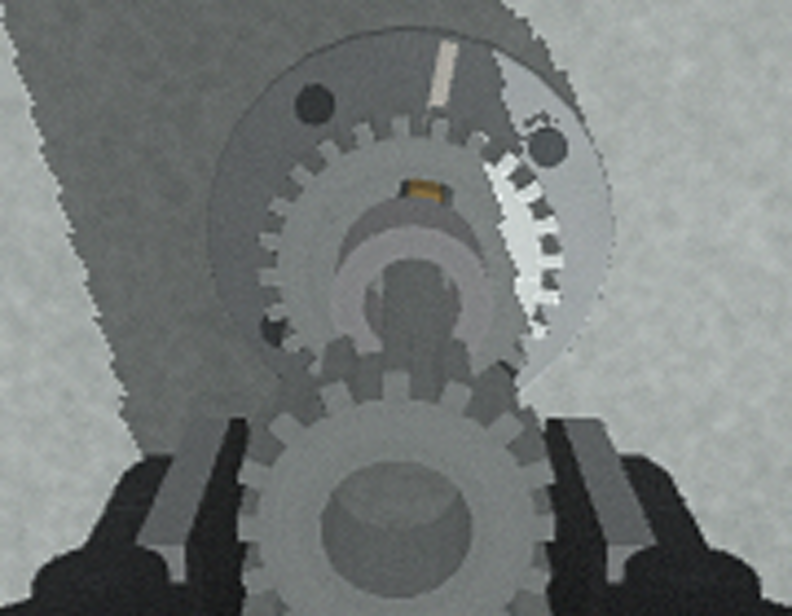

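Base reads (0.452, −0.078) again. The pinion axis is 1.7 mm / −4.5 mm off; correcting, then lowering.

```bash
python3 -m creep '[[0.015,-0.044,0,0,0,0],[0.015,-0.044,0,0,0,0],[0.015,-0.044,0,0,0,0],[0.015,-0.044,0,0,0,0]]' 0
python3 - <<'E'
from held import *
s=bot.get_state(); p=s['position']; print(p,s['contact_force'])
m=grab('side','27');crop(m,250,130,80,80,6,'pics/a.png')
m=grab('scene','27');crop(m,165,130,66,80,6,'pics/b.png')
a=cv2.imread('pics/a.png');b=cv2.imread('pics/b.png'); cv2.imwrite('pics/ds27.png',cv2.hconcat([a[:,:400],b[:,:396]]))
E
```

```text
time_s: 25.7
position: [0.4536, -0.0811, 0.1434]
orientation: [[0.915, -0.404, 0.001], [-0.404, -0.915, -0.0], [0.001, -0.0, -1.0]]
contact_force: [0.8, 0.2, -1.0]
gripper_width: 0.038
[ 0.45361693 -0.08106923  0.14337729] [ 0.82541345  0.16803292 -1.02604031]
```

View pics/ds27.png

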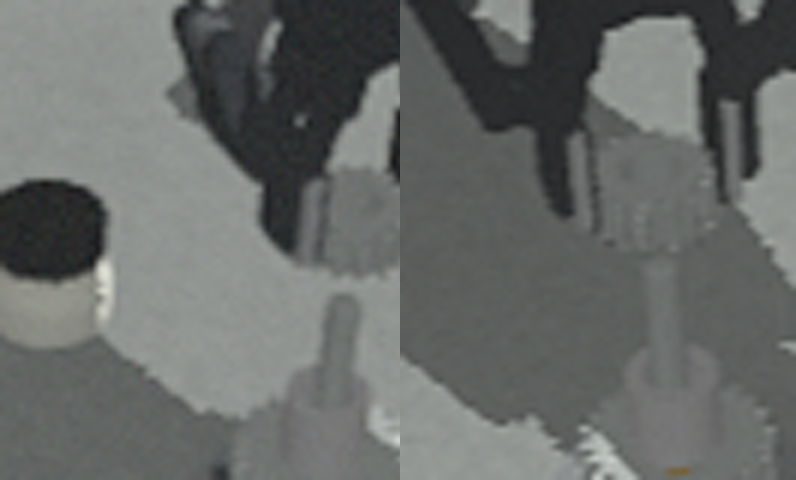

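It overshot to (0.4536, −0.0811); correcting back.

```bash
python3 -m creep '[[-0.023,0.026,0,0,0,0],[-0.023,0.026,0,0,0,0],[-0.023,0.026,0,0,0,0],[-0.023,0.026,0,0,0,0]]' 0
python3 -m creep '[[0,0,0,0,0,0]]' 0
```

```text
time_s: 26.2
position: [0.451, -0.0785, 0.1428]
orientation: [[0.915, -0.404, -0.0], [-0.404, -0.915, -0.0], [-0.0, 0.0, -1.0]]
contact_force: [-0.3, 0.4, -1.2]
gripper_width: 0.0377
time_s: 26.3
position: [0.451, -0.0785, 0.1428]
orientation: [[0.915, -0.404, -0.0], [-0.404, -0.915, -0.0], [-0.0, 0.0, -1.0]]
contact_force: [-0.8, -0.4, -1.9]
gripper_width: 0.038
```

Pinion axis ≈(0.4517, −0.078). Lowering over the tip.

```bash
python3 -m creep '[[0,0,-0.12,0,0,0],[0,0,-0.24,0,0,0],[0,0,-0.35,0,0,0],[0,0,-0.35,0,0,0]]' 0
python3 - <<'E'
from held import *
s=bot.get_state(); p=s['position']; print(p,s['contact_force'])
m=grab('wrist','28'); crop(m,170,130,180,140,4.4,'pics/w28.png')
E
```

```text
time_s: 26.7
position: [0.4493, -0.0783, 0.1057]
orientation: [[0.915, -0.404, -0.005], [-0.404, -0.915, 0.001], [-0.005, 0.001, -1.0]]
contact_force: [0.5, 0.3, -1.7]
gripper_width: 0.0381
[ 0.44933945 -0.07829526  0.10568424] [ 0.51764988  0.34747022 -1.70461067]
```

View pics/w28.png

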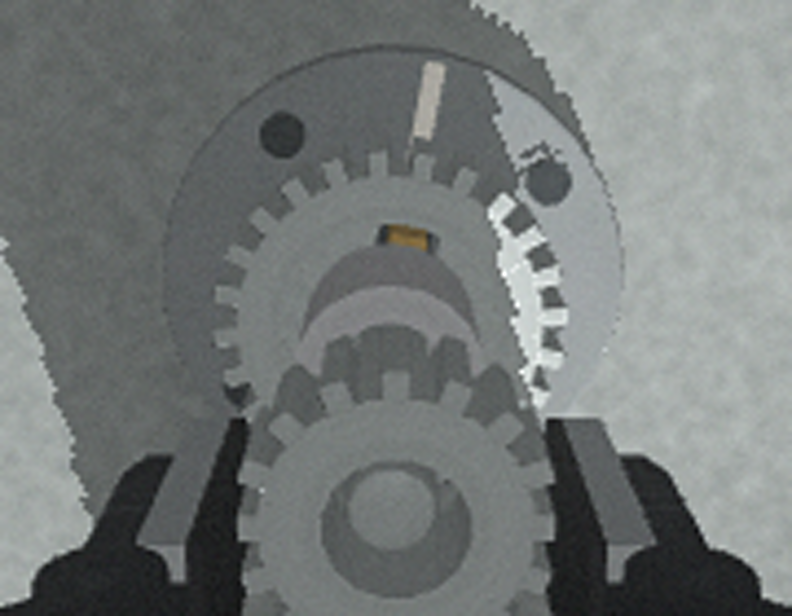

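Shaft tip (393,510) is inside the pinion bore (396,530), no force. Lowering on.

```bash
python3 -m creep '[[0.012,0.003,-0.08,0,0,0],[0.012,0.003,-0.16,0,0,0],[0.012,0.003,-0.22,0,0,0],[0.012,0.003,-0.22,0,0,0],[0.012,0.003,-0.22,0,0,0]]' 0
python3 -m creep '[[0,0,-0.02,0,0,0],[0,0,-0.04,0,0,0],[0,0,-0.04,0,0,0]]' 0
```

```text
time_s: 27.25
position: [0.4522, -0.0782, 0.0857]
orientation: [[0.915, -0.404, -0.001], [-0.404, -0.915, -0.0], [-0.001, 0.0, -1.0]]
contact_force: [-0.2, -0.3, -1.5]
gripper_width: 0.0379
time_s: 27.55
position: [0.4521, -0.0782, 0.0817]
orientation: [[0.915, -0.404, -0.001], [-0.404, -0.915, -0.0], [-0.0, 0.0, -1.0]]
contact_force: [0.2, 0.5, -1.6]
gripper_width: 0.0379
```

```bash
python3 -m creep '[[0,0,-0.015,0,0,0],[0,0,-0.03,0,0,0],[0,0,-0.03,0,0,0]]' 0
python3 -m creep '[[0,0,-0.01,0,0,0],[0,0,-0.02,0,0,0],[0,0,-0.02,0,0,0]]' 0
```

```text
time_s: 27.85
position: [0.4521, -0.0782, 0.0787]
orientation: [[0.915, -0.404, -0.001], [-0.404, -0.915, -0.0], [-0.001, 0.0, -1.0]]
contact_force: [-1.2, 0.3, -2.1]
gripper_width: 0.0384
time_s: 28.15
position: [0.4524, -0.0782, 0.0772]
orientation: [[0.915, -0.404, -0.0], [-0.404, -0.915, -0.0], [-0.0, 0.0, -1.0]]
contact_force: [-1.3, 0.5, 4.7]
gripper_width: 0.0375
```

Seated (Fz +4.7 N at 77.2 mm, predicted 77.3). Releasing and going up, then to the collar.

```bash
python3 -m creep '[[0,0,0,0,0,0],[0,0,0,0,0,0],[0,0,0,0,0,0],[0,0,0,0,0,0]]' 0.75
python3 -m creep '[[0,0,0.15,0,0,0],[0,0,0.5,0,0,0],[0,0,1,0,0,0],[0,0,1,0,0,0]]' 0.75
python3 - <<'E'
from held import *
s=bot.get_state(); p=s['position']; print(p,s['contact_force'])
m=grab('scene','29');crop(m,165,130,80,100,6,'pics/s29.png')
m=grab('side','29');P=cloud(m); c=np.array([.448,-.076]);r=np.hypot(P[...,0]-c[0],P[...,1]-c[1])
k=(r<.018)&(r>.010)&(P[...,2]>.08)&(P[...,2]<.1);print('side pinion top z',np.median(P[k][:,2]),k.sum())
E
python3 -m creep '[[0.4,-0.4,0.1,0,0,0],[0.7,-0.7,0.1,0,0,0],[1,-1,0.1,0,0,0],[1,-1,0.1,0,0,0]]' 0.75
python3 - <<'E'
from held import *
m=grab('wrist','30');s=bot.get_state(); p=s['position']; print(p,np.round(s['q'],3))
cv2.imwrite('pics/w30.png',cv2.resize(m['p'][:,:,::-1],(800,600),interpolation=cv2.INTER_CUBIC))
E
```

```text
time_s: 28.55
position: [0.4522, -0.0782, 0.0768]
orientation: [[0.915, -0.404, -0.0], [-0.404, -0.915, -0.0], [-0.0, 0.0, -1.0]]
contact_force: [-0.1, -1.0, 0.3]
gripper_width: 0.064
time_s: 28.95
position: [0.4565, -0.0785, 0.1825]
orientation: [[0.915, -0.404, 0.012], [-0.404, -0.915, -0.002], [0.012, -0.003, -1.0]]
contact_force: [0.6, -0.2, 0.2]
gripper_width: 0.0639
[ 0.45651821 -0.07845007  0.1825082 ] [ 0.57684568 -0.17724145  0.1563002 ]
side pinion top z 0.08979664800284401 148
time_s: 29.45
position: [0.554, -0.1832, 0.1843]
orientation: [[0.912, -0.409, -0.001], [-0.409, -0.912, -0.001], [-0.001, 0.002, -1.0]]
contact_force: [-1.7, 0.5, -0.3]
gripper_width: 0.0641
[ 0.55203213 -0.18024298  0.18408879] [ 0.419  0.375 -0.226  1.803  0.099  0.979 -1.838]
```

View pics/s29.png

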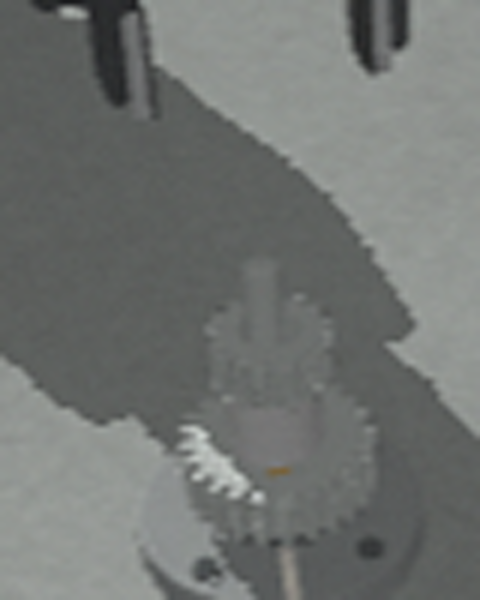

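View pics/w30.png

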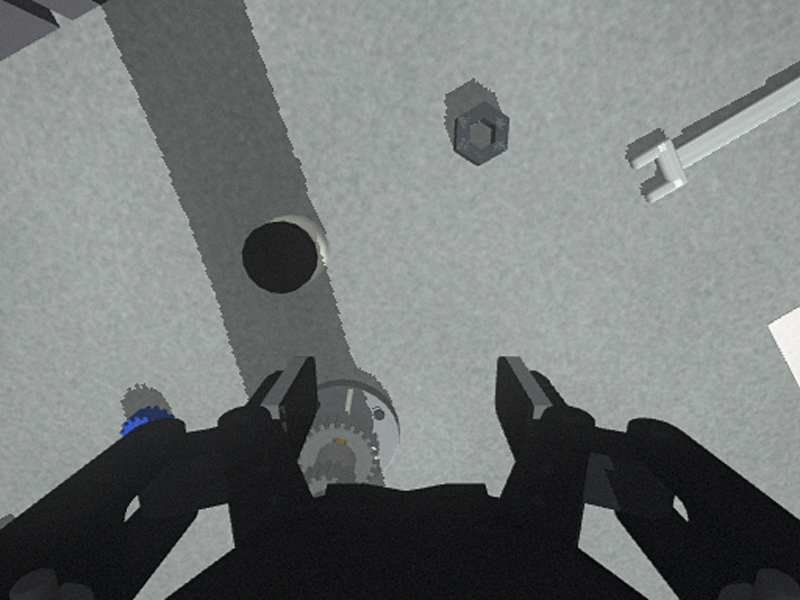

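The stack of gear, sleeve and pinion looks right (pinion top 89.8 to 92 mm). The collar is at (481,133), with flats facing roughly along the jaw axis. Measuring its yaw.

```bash
cat >> h.py <<'E'
def hexfit(m,c,z,rad=.028):
    sel,cc,r,Q=topfit(m,c,z,rad,.0035)
    cn,_=cv2.findContours(sel.astype(np.uint8),cv2.RETR_EXTERNAL,cv2.CHAIN_APPROX_NONE)
    o=max(cn,key=cv2.contourArea)[:,0]; X=cast(m,o[:,0],o[:,1],z)[:,:2]
    d=X-cc; a=np.arctan2(d[:,1],d[:,0]); rr=np.hypot(*d.T)
    # support widths over angle
    th=np.radians(np.arange(0,180,.5)); U=np.stack([np.cos(th),np.sin(th)],1); pr=X@U.T
    w=pr.max(0)-pr.min(0); mid=(pr.max(0)+pr.min(0))/2
    F=(w*np.exp(6j*th)).sum(); flat=np.degrees(np.angle(-F))/6%60
    print('hex c',cc.round(4),'r %.4f'%r,'minwidth %.4f max %.4f'%(w.min(),w.max()),'flat-normal az %.2f mod 60'%flat, 'argmin',np.degrees(th[w.argmin()]))
    return cc,flat
E
python3 - <<'E'
from h import *
m=load('wrist30.npz'); hexfit(m,(.6272,-.2728),.016)
m=load('wrist2.npz'); hexfit(m,(.6272,-.2728),.016)
E
```

```text
hex c [ 0.6277 -0.2734] r 0.0208 minwidth 0.0360 max 0.0414 flat-normal az 5.37 mod 60 argmin 5.0
hex c [ 0.6274 -0.273 ] r 0.0213 minwidth 0.0364 max 0.0424 flat-normal az 5.78 mod 60 argmin 65.0
```

Collar centre (0.6277, −0.2734), 36.0 mm across flats, flat normal at 65.5°, so the jaw (66°) already fits. Approaching.

```bash
python3 -m creep '[[0.4,-0.4,0,0,0,0],[0.757,-0.934,-0.3,0,0,0],[0.757,-0.934,-0.6,0,0,0],[0.757,-0.934,-0.9,0,0,0],[0.757,-0.934,-0.9,0,0,0],[0.757,-0.934,-0.9,0,0,0]]' 0.75
python3 - <<'E'
from held import *
m=grab('wrist','31');s=bot.get_state(); p=s['position']; print(p,np.round(s['q'],3)); y=np.array(s['orientation'])[:,1]; print('jaw az',np.degrees(np.arctan2(y[1],y[0]))%180)
hexfit(m,(.6275,-.2732),.016)
cv2.imwrite('pics/w31.png',cv2.resize(m['p'][:,:,::-1],(800,600),interpolation=cv2.INTER_CUBIC))
E
```

```text
time_s: 30.1
position: [0.6271, -0.2697, 0.096]
orientation: [[0.916, -0.402, -0.003], [-0.402, -0.916, 0.002], [-0.003, -0.001, -1.0]]
contact_force: [0.2, 0.7, 1.0]
gripper_width: 0.0641
[ 0.62826817 -0.27009202  0.0977972 ] [ 0.47   0.616 -0.185  1.623  0.134  0.915 -1.748]
jaw az 66.28902165088044
hex c [ 0.6275 -0.2739] r 0.0209 minwidth 0.0359 max 0.0416 flat-normal az 4.73 mod 60 argmin 65.5
```

View pics/w31.png

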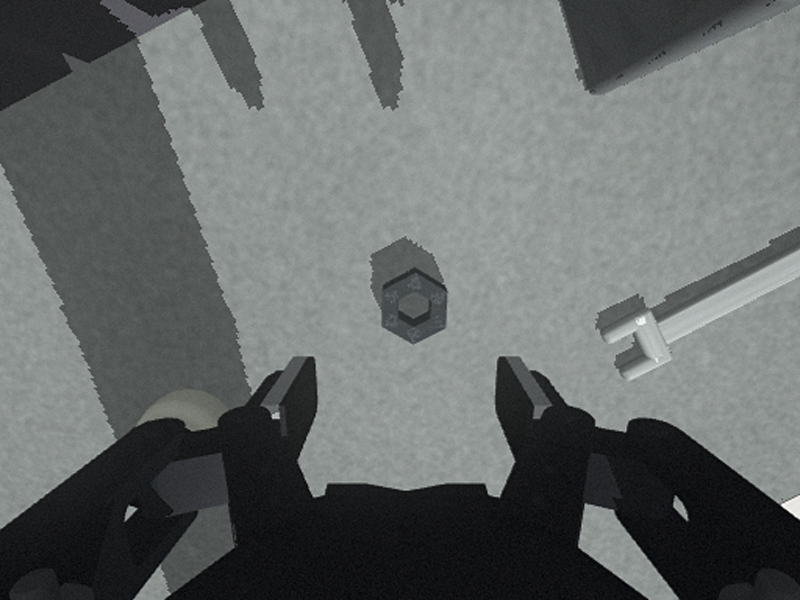

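Collar centred at (414,305). Descending.

```bash
python3 -m creep '[[-0.008,-0.038,-0.3,0,0,0],[-0.008,-0.038,-0.6,0,0,0],[-0.008,-0.038,-0.75,0,0,0],[-0.008,-0.038,-0.75,0,0,0],[-0.008,-0.038,-0.75,0,0,0]]' 0.75
python3 - <<'E'
from held import *
m=grab('wrist','32');s=bot.get_state(); p=s['position']; print(p,s['contact_force'])
crop(m,130,150,250,150,3,'pics/w32.png')
E
```

```text
time_s: 30.65
position: [0.6283, -0.2752, 0.0236]
orientation: [[0.915, -0.403, 0.002], [-0.403, -0.915, -0.001], [0.002, -0.0, -1.0]]
contact_force: [0.5, 0.8, 0.5]
gripper_width: 0.064
[ 0.62862337 -0.2754627   0.02405398] [ 0.11696986  0.6079912  -0.45106613]
```

View pics/w32.png

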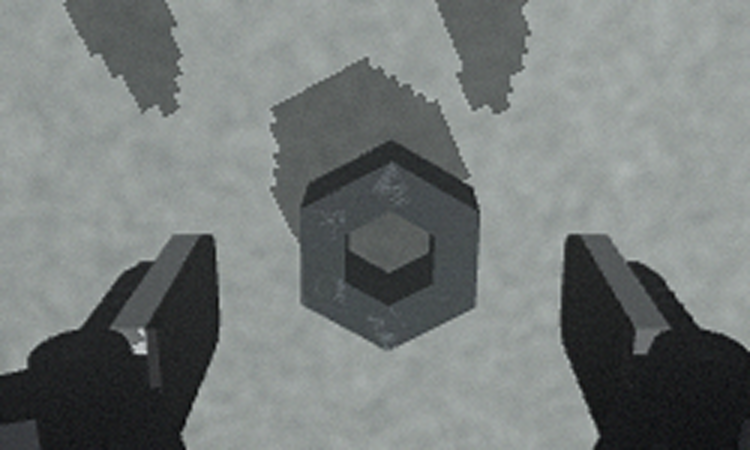

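Flats face the pads and the collar is centred. Lowering the last 20 mm, closing and lifting.

```bash
python3 -m creep '[[-0.01,0.015,-0.1,0,0,0],[-0.01,0.015,-0.2,0,0,0],[-0.01,0.015,-0.205,0,0,0],[-0.01,0.015,-0.205,0,0,0]]' 0.75
python3 -m creep '[[0,0,0,0,0,0],[0,0,0,0,0,0],[0,0,0,0,0,0],[0,0,0,0,0,0],[0,0,0,0,0,0],[0,0,0,0,0,0]]' 0
python3 -m creep '[[0,0,0.2,0,0,0],[0,0,0.6,0,0,0],[0,0,1,0,0,0],[0,0,1,0,0,0]]' 0
python3 -m creep '[[-0.2,0.2,0.4,0,0,0],[-0.5,0.5,0.9,0,0,0],[-0.9,0.9,0.9,0,0,0],[-0.9,0.9,0.9,0,0,0]]' 0
python3 - <<'E'
from held import *
m=grab('wrist','33');s=bot.get_state(); p=s['position']; print(p,s['contact_force'],np.round(s['orientation'],3)[:2,0],s['gripper_width'])
cv2.imwrite('pics/w33.png',cv2.resize(m['p'][:,:,::-1],(800,600),interpolation=cv2.INTER_CUBIC))
E
```

```text
time_s: 31.1
position: [0.6257, -0.2738, 0.0007]
orientation: [[0.915, -0.404, -0.001], [-0.404, -0.915, 0.0], [-0.001, 0.0, -1.0]]
contact_force: [0.7, -0.0, -0.2]
gripper_width: 0.0642
time_s: 31.7
position: [0.6266, -0.2741, 0.002]
orientation: [[0.915, -0.404, 0.001], [-0.404, -0.915, -0.001], [0.001, 0.0, -1.0]]
contact_force: [-0.5, -0.4, 4.8]
gripper_width: 0.0347
time_s: 32.1
position: [0.6297, -0.2751, 0.1073]
orientation: [[0.915, -0.404, 0.01], [-0.404, -0.915, -0.004], [0.01, -0.0, -1.0]]
contact_force: [1.0, -0.2, -0.8]
gripper_width: 0.0345
time_s: 32.5
position: [0.5336, -0.1804, 0.192]
orientation: [[0.916, -0.401, -0.001], [-0.401, -0.916, 0.001], [-0.002, -0.0, -1.0]]
contact_force: [0.2, -0.2, -0.8]
gripper_width: 0.0343
[ 0.53255804 -0.1793654   0.19186403] [-2.64590102  1.74213492 -0.38499193] [ 0.917 -0.4  ] 0.034686529323733284
```

View pics/w33.png

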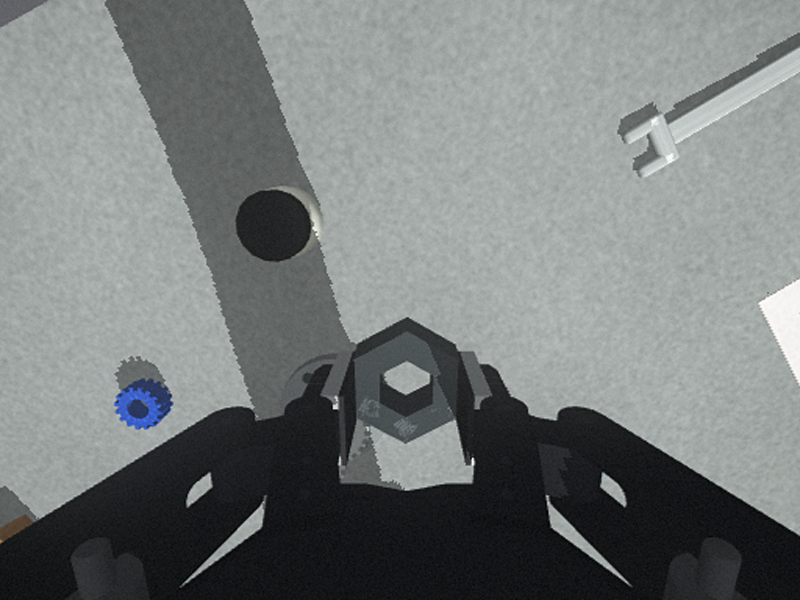

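Collar held level at (405,390). Moving above the shaft.

```bash
python3 -m creep '[[-0.3,0.4,0,0,0,0],[-0.6,0.8,0,0,0,0],[-0.81,1,0,0,0,0],[-0.81,1,0,0,0,0],[-0.81,1,0,0,0,0]]' 0
python3 -m creep '[[0,0,-0.15,0,0,0],[0,0,-0.25,0,0,0],[0,0,-0.25,0,0,0],[0,0,-0.25,0,0,0]]' 0
python3 - <<'E'
from held import *
m=grab('wrist','34');s=bot.get_state(); p=np.array(s['position']); print(p,s['contact_force'],np.round(s['orientation'],3)[:2,0])
sel,cc2,r,Q=topfit(m,(.452,-.078),.014,.06,.003); print('base',len(Q),cc2.round(4),r)
crop(m,170,130,180,140,4.4,'pics/w34.png')
E
```

```text
time_s: 33.05
position: [0.455, -0.0841, 0.191]
orientation: [[0.915, -0.403, -0.001], [-0.403, -0.915, -0.0], [-0.0, 0.001, -1.0]]
contact_force: [0.4, -0.3, -0.4]
gripper_width: 0.0341
time_s: 33.45
position: [0.4554, -0.0844, 0.166]
orientation: [[0.914, -0.405, -0.001], [-0.405, -0.914, 0.0], [-0.001, 0.0, -1.0]]
contact_force: [0.4, 0.0, -0.3]
gripper_width: 0.0344
[ 0.45556623 -0.08430596  0.16634385] [-0.04895783 -0.22432308 -0.77653144] [ 0.915 -0.404]
base 2180 [ 0.4521 -0.0781] 0.04772248864173889
```

View pics/w34.png

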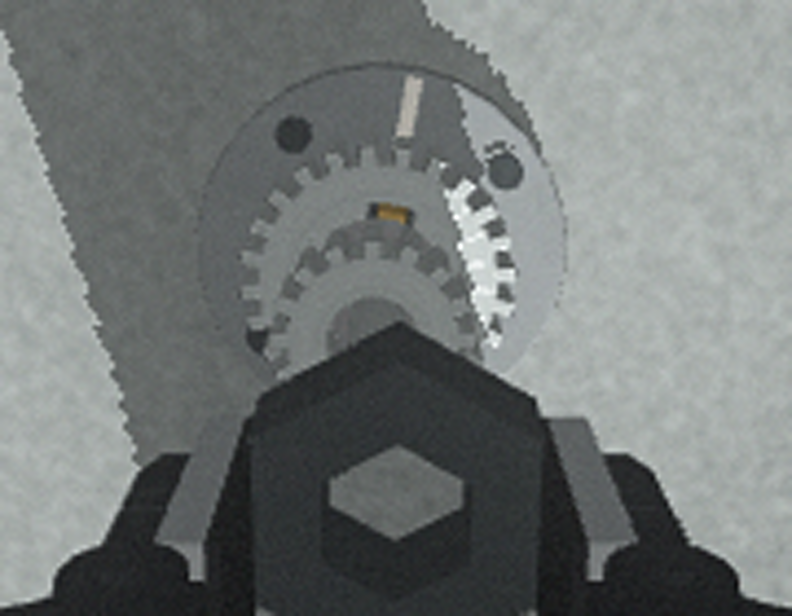

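```bash
python3 -m creep '[[-0.04,0.065,0,0,0,0],[-0.04,0.065,-0.1,0,0,0],[-0.04,0.065,-0.25,0,0,0],[-0.04,0.065,-0.25,0,0,0],[-0.04,0.065,-0.25,0,0,0]]' 0
python3 -m creep '[[0,0,0,0,0,0]]' 0
```

```text
time_s: 34.0
position: [0.4509, -0.0772, 0.1412]
orientation: [[0.915, -0.403, -0.001], [-0.403, -0.915, 0.0], [-0.001, 0.0, -1.0]]
contact_force: [0.2, 0.8, -0.7]
gripper_width: 0.0347
time_s: 34.1
position: [0.4515, -0.0774, 0.1418]
orientation: [[0.915, -0.404, 0.001], [-0.404, -0.915, -0.0], [0.001, -0.0, -1.0]]
contact_force: [-0.3, 0.3, -0.2]
gripper_width: 0.0344
```

Aligned to (0.4515, −0.0774). Lowering over the tip.

```bash
python3 -m creep '[[0,-0.003,-0.12,0,0,0],[0,-0.003,-0.22,0,0,0],[0,-0.003,-0.3,0,0,0],[0,-0.003,-0.3,0,0,0]]' 0
python3 - <<'E'
from held import *
m=grab('wrist','35');s=bot.get_state(); p=np.array(s['position']); print(p,s['contact_force'])
crop(m,170,130,180,140,4.4,'pics/w35.png')
E
```

```text
time_s: 34.5
position: [0.4499, -0.0776, 0.1098]
orientation: [[0.915, -0.404, -0.004], [-0.404, -0.915, 0.0], [-0.004, 0.001, -1.0]]
contact_force: [0.4, 0.6, -1.0]
gripper_width: 0.0344
[ 0.45047497 -0.07757714  0.11046339] [ 0.42311908  0.8393474  -0.90367983]
```

View pics/w35.png

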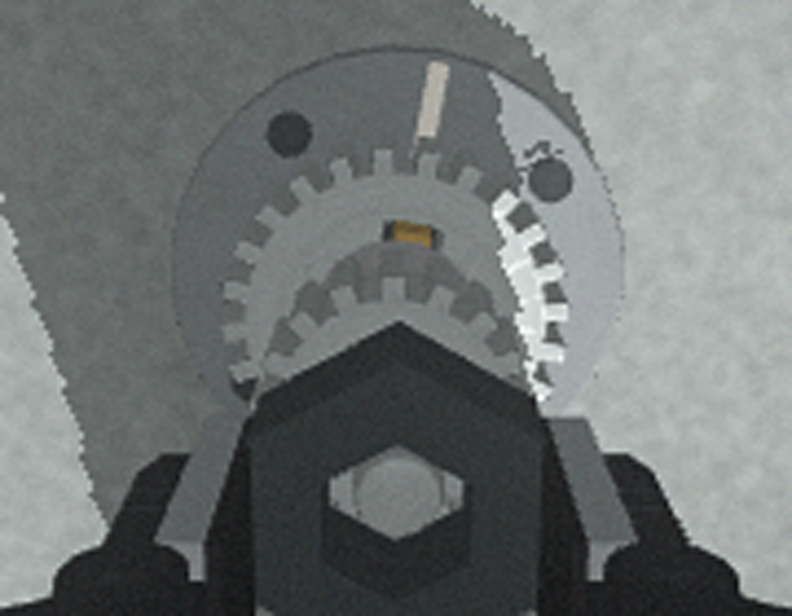

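The shaft tip shows inside the collar bore at (398,497). Lowering gently onto the pinion.

```bash
python3 -m creep '[[0.01,0,-0.05,0,0,0],[0.01,0,-0.1,0,0,0],[0.01,0,-0.11,0,0,0],[0.01,0,-0.11,0,0,0]]' 0
python3 -m creep '[[0,0,-0.02,0,0,0],[0,0,-0.03,0,0,0],[0,0,-0.03,0,0,0]]' 0
```

```text
time_s: 34.95
position: [0.452, -0.0777, 0.1001]
orientation: [[0.915, -0.404, -0.001], [-0.404, -0.915, 0.0], [-0.001, 0.0, -1.0]]
contact_force: [0.5, 0.7, -0.2]
gripper_width: 0.0346
time_s: 35.25
position: [0.452, -0.0777, 0.0973]
orientation: [[0.915, -0.404, -0.0], [-0.404, -0.915, -0.0], [-0.0, 0.0, -1.0]]
contact_force: [0.7, 0.3, -0.3]
gripper_width: 0.0344
```

```bash
python3 -m creep '[[0,0,-0.015,0,0,0],[0,0,-0.025,0,0,0],[0,0,-0.025,0,0,0]]' 0
python3 -m creep '[[0,0,-0.01,0,0,0],[0,0,-0.015,0,0,0],[0,0,-0.015,0,0,0]]' 0
```

```text
time_s: 35.55
position: [0.452, -0.0777, 0.0947]
orientation: [[0.915, -0.404, -0.001], [-0.404, -0.915, -0.0], [-0.001, 0.0, -1.0]]
contact_force: [0.1, -0.4, -0.9]
gripper_width: 0.0341
time_s: 35.85
position: [0.4523, -0.0777, 0.0938]
orientation: [[0.915, -0.404, -0.0], [-0.404, -0.915, -0.0], [0.0, 0.0, -1.0]]
contact_force: [-0.3, 0.9, 4.9]
gripper_width: 0.0345
```

Contact at 93.8 mm (predicted 94). Releasing, withdrawing upward, then away for a check.

```bash
python3 -m creep '[[0,0,0,0,0,0],[0,0,0,0,0,0],[0,0,0,0,0,0],[0,0,0,0,0,0]]' 0.75
python3 -m creep '[[0,0,0.15,0,0,0],[0,0,0.5,0,0,0],[0,0,1,0,0,0],[0,0,1,0,0,0]]' 0.75
python3 -m creep '[[0.2,-0.4,0.2,0,0,0],[0.2,-0.8,0.2,0,0,0],[0.2,-1,0.2,0,0,0],[0.2,-1,0.2,0,0,0]]' 0.75
python3 -m creep '[[0,-0.4,0,0,0,0],[0,-0.8,0,0,0,0],[0,-1,0,0,0,0],[0,-1,0,0,0,0]]' 0.75
python3 - <<'E'
from held import *
s=bot.get_state(); print(s['position'],s['contact_force'])
a=grab('side','40');b=grab('scene','40');w=grab('wrist','40')
crop(a,256,130,90,110,5,'pics/a.png');crop(b,160,130,70,110,5,'pics/b.png')
x=cv2.imread('pics/a.png');y=cv2.imread('pics/b.png'); cv2.imwrite('pics/ds40.png',cv2.hconcat([x,y]))
cv2.imwrite('pics/s40.png',cv2.resize(b['p'][:,:,::-1],(800,600),interpolation=cv2.INTER_CUBIC))
for n,m,c in(('side',a,(.4475,-.0755)),('scene',b,(.4535,-.081)),('wrist',w,(.452,-.078))):
    P=cloud(m); r=np.hypot(P[...,0]-c[0],P[...,1]-c[1])
    bz=np.median(P[...,2][(m['d']>0)&(r<.09)&(r>.055)&(abs(P[...,2])<.01)])
    for nm,r0,r1,z in(('gear',.023,.030,.046),('collar',.009,.0165,.108)):
        k=(r<r1)&(r>r0)&(abs(P[...,2]-z)<.007)&(m['d']>0); print(n,nm,'top z rel bench',np.round(np.percentile(P[k][:,2],[25,50,75])-bz,4) if k.sum() else None,k.sum())
E
```

```text
time_s: 36.25
position: [0.4521, -0.0777, 0.0932]
orientation: [[0.915, -0.404, -0.0], [-0.404, -0.915, -0.0], [-0.0, 0.0, -1.0]]
contact_force: [0.4, -0.1, -0.0]
gripper_width: 0.064
time_s: 36.65
position: [0.4564, -0.0779, 0.1991]
orientation: [[0.915, -0.404, 0.012], [-0.404, -0.915, -0.002], [0.012, -0.003, -1.0]]
contact_force: [0.3, -0.0, 0.8]
gripper_width: 0.0641
time_s: 37.05
position: [0.4714, -0.1812, 0.2126]
orientation: [[0.912, -0.409, -0.001], [-0.409, -0.912, -0.001], [-0.001, 0.001, -1.0]]
contact_force: [-0.1, -0.3, -0.8]
gripper_width: 0.0641
time_s: 37.45
position: [0.4714, -0.2799, 0.2125]
orientation: [[0.913, -0.408, -0.001], [-0.408, -0.913, -0.0], [-0.001, 0.001, -1.0]]
contact_force: [0.5, 0.6, -0.2]
gripper_width: 0.0641
[ 0.47139548 -0.27988206  0.21248385] [ 0.46406367  0.55233953 -0.19153833]
side gear top z rel bench [0.044  0.0455 0.0464] 153
side collar top z rel bench [0.1061 0.1075 0.1083] 94
scene gear top z rel bench [0.0424 0.0449 0.0463] 207
scene collar top z rel bench [0.1057 0.1074 0.1085] 124
wrist gear top z rel bench [0.045  0.0457 0.0463] 454
wrist collar top z rel bench [0.1075 0.1081 0.1086] 28
```

View pics/ds40.png

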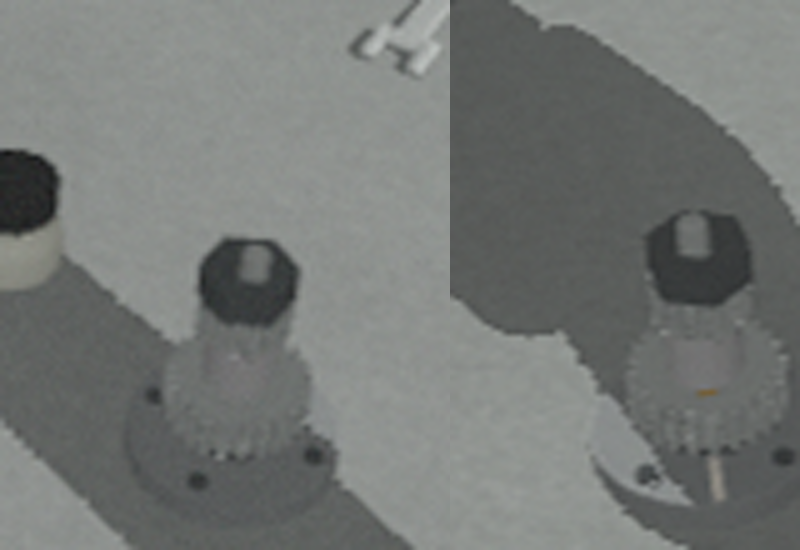

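View pics/s40.png

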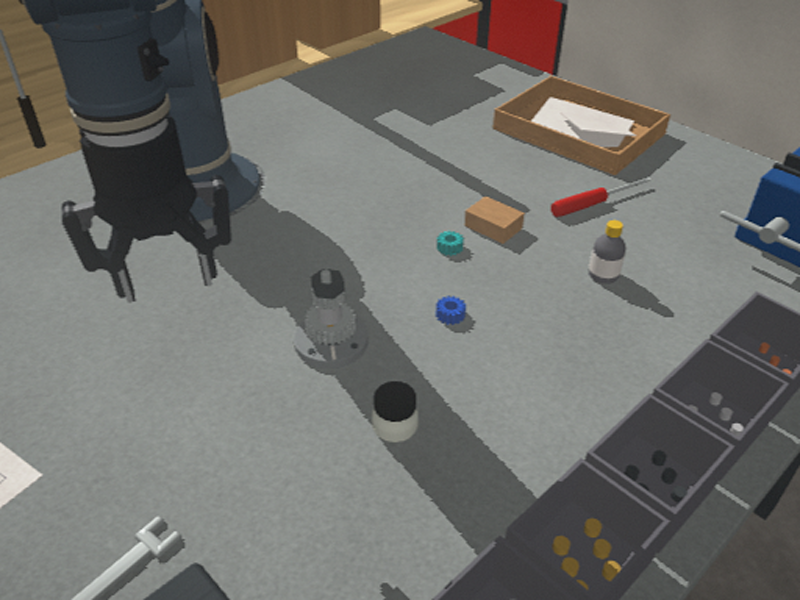

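All four parts are stacked on the shaft at (328,310), with the gear top at 46 mm and the collar top at 108 mm. The jar (395,410), box (494,220), bottle (607,252) and the teal and blue gears are at the same pixels as at the start. The gripper is clear, so I'm handing in.

Run:
```python
from workcell import bot
print(bot.close_job())
```

```text
the job is handed in; nothing more can be done
None
```

The gear shaft is built up in the order you asked, and I handed the job in at about 37.6 s of the 99 s allowed. The hand-in reported no verdict.

**Parts:** each part was lowered until I felt light contact, then released.
- **Large gear:** I gripped it with the tool tilted 45° so the shaft cleared the gripper body. It went down at the key's −35° and seated on the shoulder, with the key visible in its keyway.
- **Sleeve, small gear and collar:** these went on with the tool vertical. The small gear was the bare-steel one; I left the blue and teal look-alikes alone.

**Last checks:**
- **Heights:** three cameras put the gear top at 44.9–45.7 mm (46 expected) and the collar top at 107.4–108.1 mm (108 expected). For every part, contact came within about 1 mm of the predicted seat height.
- **Forces:** the highest wrist force I read was about 7 N, against the 120 N limit.
- **Bystanders:** the jar, box, bottle and both look-alikes appear at the same image positions as at the start. The gripper finished about 0.2 m clear of the stack.

**Disagreements:**
- The fixed scene and side cameras put the stand 3–8 mm apart. I used the wrist camera instead, which gave the same centre within about 1 mm.
- Key-direction readings ranged from −32.7° to −36.7°, well within the gear's 5.7° of play.
- A rough reach model fitted poorly, so I tested the tilt in free air instead.

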